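# Dibbers into the bench holder

### The job

Stand the two dibbers from the potting bench point down in the plywood holder, the thick one in the wide tube and the slim one in the narrow tube. Lower each until you feel its point on the tube's floor before you let go of it; do not drop it in. Leave the other things on the bench where they are.

Things in the scene. Friction and masses are not known exactly. Their poses are not given: they have to be found in the camera images.
- thick_dibber: thick wooden dibber: square handle 28 x 28, 120 long, then a round dark steel point 70 long tapering from 23 across to 10 across; 190 in all, about 130 g. Starts lying, roughly across the bench, point to the left. Origin on its axis at mid-length (handle from x = -95 to 25); x towards the point, y and z normal to the handle faces (z up at the start)
- thick_dibber_point (a point): the very point of the thick dibber, on its axis 95 from the body's origin
- slim_dibber: slim wooden dibber: square handle 18 x 18, 130 long, then a round dark steel point 55 long tapering from 15 across to 6 across; 185 in all, about 60 g. Starts lying, point to the right. Origin and axes as on the thick one (the handle runs from x = -92.5 to 37.5)
- slim_dibber_point (a point): the very point of the slim dibber, on its axis 92.5 from the body's origin
- holder: fixed plywood holder 95 high: two upright square tubes, open above, walls 5, 75 apart between centres in a row along its y. Origin under the middle of the row, z up, x normal to the row. (Fixed stacks of black seedling trays, up to 141 high, line both sides of the bench, beyond 600 left and right of the robot, and trays of seedlings its far edge, beyond 900)
- wide_well (a point): centre of the mouth of the wide tube (holder's +y side), inside 36 x 36, floor 90 below this point; z up
- narrow_well (a point): centre of the mouth of the narrow tube (holder's -y side), inside 26 x 26, floor 90 below this point; z up
- bowl: steel bowl, 130 across, 55 high; origin under its centre
- float: soil float: wooden plate 160 x 90 x 6 with a red handle along it, 61 high; origin under its centre, x along the handle
- pot_a: small terracotta pot, 64 across, 60 high; origin under its centre
- pot_b: small terracotta pot, like the other
- jar: glass jar, 68 across, 85 high; origin under its centre
- scoop: spoon-shaped seed scoop, lying, 160 long, under 30 high; origin under its middle, handle towards its -x
- label_pad: flat yellow block of plant labels, 75 x 50 x 14; origin under its centre
- feed_bottle: white bottle, 72 across, 190 high; origin under its centre
Mind the look-alikes: they are no part of the job. What is shaped like the thick_dibber but green or pink is not meant.

How it is judged:
By the outcome, as a careful person would: the job done as asked, in the order asked, and still so for the second after the job is handed in, with the robot touching nothing.
It also fails if it takes over 64 s, if anything falls off the work surface, if the arm or the gripper's body presses on something with over 40 N, if the wrist force passes 120 N, or if a joint passes its speed limit or range.

### The arm

A 6-joint arm with a two-finger parallel gripper is mounted at the origin on the work surface. World frame = base frame: x ahead of the robot, y to its left, z up, the work surface at z = 0. Lengths are in mm, angles in rad, forces in N, time in s.
With the tool pointing down it reaches from about 350 to 875 mm from the base axis. Payload 15.5 kg.
Tool frame: the origin (TCP) lies between the finger pads; the fingertips stand 25 mm ahead of it and the grasp point (between the pads) lies 6 mm ahead of it (r.tip_reach is the distance from the TCP to the fingertips, in mm); z points along the fingers, y is the line along which they close (so a half turn about z gives the same grasp; the last joint's range is limited). The gripper opens to 85 mm and grips with 20 to 120 N. Pads are 22 mm wide; open, the fingers measure 114 mm over their backs; the gripper's body (76 mm by 85 mm) begins 54 mm behind the grasp point. The pads swing forward as they close: fully open they stand 13 mm farther back than shut.
Start: joints at [1.028, 0.494, 1.345, -0, 1.302, -0.096], TCP at [270.047, 563.65, 256.277] pointing down, gripper open.
Joint ranges: [-2.91, 2.91], [-0.82, 2.16], [0.22, 2.67], [-1.22, 4.37], [0.12, 2.79], [-3.08, 3.08]. Speed limits (rad/s): [1.89, 1.89, 2.57, 3.01, 3.01, 3.01].

### API

Orientations are given as a unit quaternion [w, x, y, z].
In Python, from workcell import r gives the robot as it stands.
- The arm moves only by the tool jog_arm, never from a script. Its argument "commands" is a list of rows, each an object with "grip": the opening, from 0 (shut) to 1 (fully open); "linear": the shift along the tool's x, y, z scaled (see below), a list of three; "angular": the turn, a rotation vector about the tool's x, y, z scaled (see below), a list of three. In form: [{"grip": grip, "linear": [x, y, z], "angular": [ax, ay, az]}, ...]. A call has 1 to 10 rows; each row is the pose to reach, as a shift and turn from the pose commanded when the call began, along the tool's axes at that moment; what a row does not reach only later rows make up. The controller multiplies each number of a shift by 0.08 m and each number of a turn by 30 degrees. A row lasts 1/8 s, in which the tool goes at most 62.5 mm and 10.7 degrees, less where a joint would pass 70% of its speed; a pose out of reach is approached as far as the arm can. A call with a number of a shift or a turn outside -1 to 1 is refused whole. A call with a gripper value outside its range is refused whole. The fingers move at their own pace and stop on an object; the grip force is fixed at half the most. Time passes only in rows, so rows that repeat a pose let the fingers close. It gives the time, the measured TCP pose, the force, the opening and the grip force at its end, in the units of the state.
- r.get_obs(): the state, without advancing time (a new reading comes with each control period).
- r.capture(name): name is "scene" or "top" or "wrist"; returns a dict with "color" (384x512x3 uint8, red, green, blue), "mtx" (3x3 intrinsics, pixels), "world_to_cam" (4x4, takes a point from world to camera coordinates); the wrist camera has in their place "tool_from_camera" (4x4, takes a point from camera to tool coordinates, whose origin is the TCP and whose axes are the flange's). Camera axes: x right, y up, looking along -z (the intrinsics and any distortion apply to the point x, -y, -z); pixel columns grow to the right and rows downward; lengths in mm; the calibration is good to about 2 mm. A picture is of the moment at which its call begins: read the wrist's pose just before it. There is no depth.
- r.finish_job(): hands the job in; it is judged then, once.
The state is a dict: "clock": time; "joint_pos": joint angles; "joint_vel": joint speeds; "effort": joint torques, N m; "tool_pos": TCP position; "tcp_rot": TCP orientation; "force": force on the tool from outside, world axes, zero at the start; "wrist_torque": the same for the moment, N m; "finger_gap": finger opening in mm; "grasp_force": force on a finger pad.
Only numpy, scipy, OpenCV 4.12 (cv2) and the standard library are available. Lean on these libraries where they do the work, as an engineer would, in place of code of your own. Each camera call takes 0.05 s, during which the arm holds its last target. There are 200 camera calls.

## Working session

There is one attempt and no reset: what is moved stays moved. The work goes in short steps, Python scripts to look and compute and a tool call to move; the robot and the scene stay as the last step left them, time stands still between calls to the robot, and variables do not carry over. Pictures are saved under pics/ and viewed, at most 10 in all, crops included, and the job is handed in when it is done.

Besides the shell and the picture viewer there is one more tool, called after ">>>" by a JSON object that holds its "method" and its "body", one argument or row to a line. jog_arm: Moves the arm, as the interface text tells. Shifts and turns lie within -1 to 1; 1 stands for 0.08 m of shift or 30 degrees of turn. Its arguments: {"type":"object","properties":{"commands":{"type":"array"}},"required":["commands"]}

```bash
ls; mkdir -p pics
python3 - <<'E'
from workcell import r
import cv2,numpy as np
for n in ("top","scene"):
    c=r.capture(n); cv2.imwrite(f"pics/{n}0.png",cv2.resize(c["color"][:,:,::-1],(800,600),interpolation=cv2.INTER_CUBIC))
    np.savez(f"{n}.npz",**{k:np.asarray(v) for k,v in c.items()})
    print(n,c.keys(),c["mtx"],c["world_to_cam"])
print(r.get_obs())
E
```

```text
pics
top dict_keys(['color', 'mtx', 'world_to_cam']) [[451.7386055    0.         252.42133121]
 [  0.         451.7386055  194.44761237]
 [  0.           0.           1.        ]] [[ 3.95597170e-03 -9.99953952e-01 -8.74320174e-03 -4.99790938e+00]
 [ 9.89616856e-01  2.65856829e-03  1.43705984e-01 -5.75090027e+02]
 [-1.43676122e-01 -9.22091663e-03  9.89581804e-01 -1.36454471e+03]
 [ 0.00000000e+00  0.00000000e+00  0.00000000e+00  1.00000000e+00]]
scene dict_keys(['color', 'mtx', 'world_to_cam']) [[354.02398753   0.         254.40640434]
 [  0.         354.02398753 195.08612586]
 [  0.           0.           1.        ]] [[-6.00451734e-01  7.99651114e-01 -3.97630945e-03  3.39424063e+02]
 [-6.44858716e-01 -4.81266883e-01  5.93750304e-01  3.10604941e+02]
 [ 4.72879426e-01  3.59082558e-01  8.04639525e-01 -1.45479714e+03]
 [ 0.00000000e+00  0.00000000e+00  0.00000000e+00  1.00000000e+00]]
{'clock': 0.1, 'joint_pos': array([ 1.02845388e+00,  4.94151959e-01,  1.34605062e+00, -1.28393209e-05,
        1.30247697e+00, -9.54870553e-02]), 'joint_vel': array([-0.0004087 , -0.00206778, -0.00281136,  0.0003283 , -0.00157103,
        0.00128586]), 'effort': array([-2.31825406e-04, -8.83583665e+01, -3.84566081e+01, -2.33437722e-04,
        4.97568020e-03, -3.84837779e-05]), 'tool_pos': array([269.93024269, 563.39337284, 255.74692152]), 'tcp_rot': array([-1.64512947e-04,  2.21571719e-01,  9.75143927e-01, -5.17983573e-04]), 'force': array([-0.67971483,  0.43361065, -0.06866672]), 'wrist_torque': array([-0.02306949,  0.00953037,  0.04590503]), 'grasp_force': 0.0, 'finger_gap': 85.17042984748575}
```

View pics/top0.png

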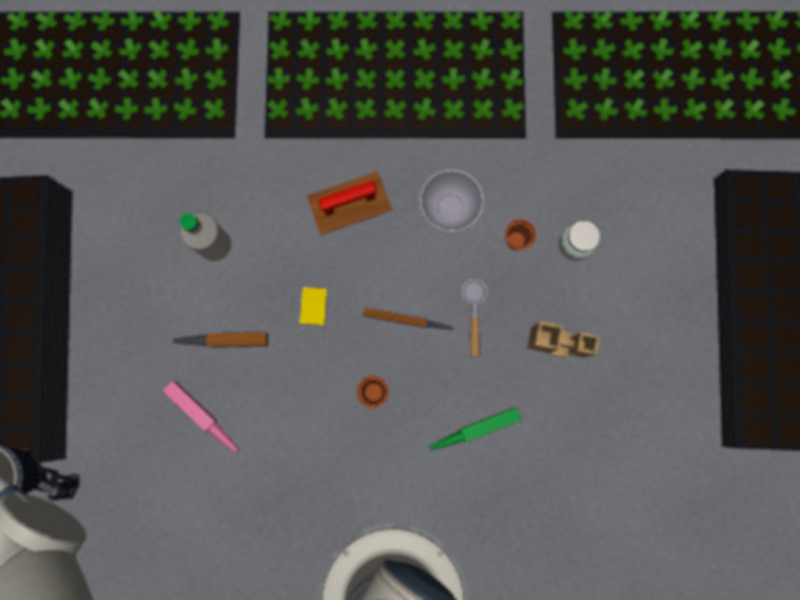

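View pics/scene0.png

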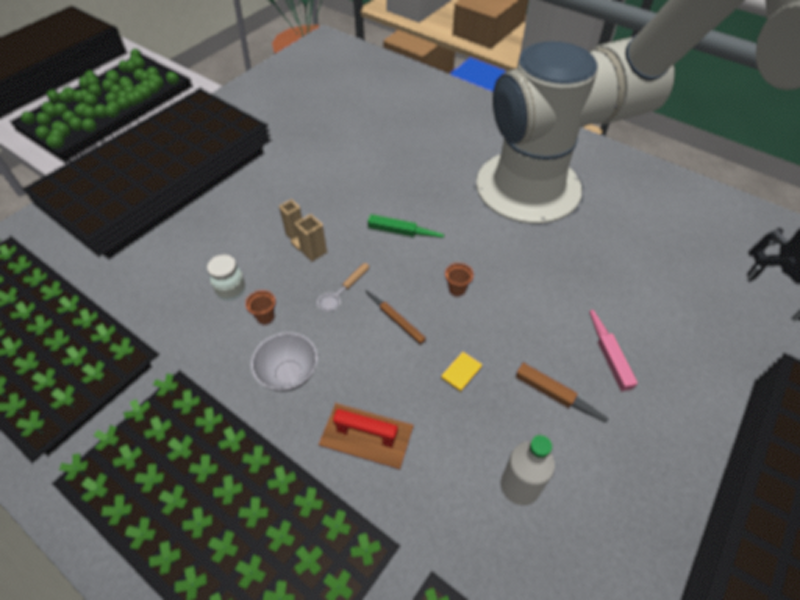

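Top view (800×600 scale): thick dibber's handle (207,340)–(267,339), point (174,340). Slim handle (364,312)–(427,322), point (452,328). Wide tube about (548,336), narrow about (588,344). Next: enlarged crops.

Run:
```python
import cv2,numpy as np
im=np.load("top.npz")["color"][:,:,::-1]
def c(u,v,w,h,s): return cv2.resize(im[v:v+h,u:u+w],None,fx=s,fy=s,interpolation=cv2.INTER_CUBIC)
a=c(105,200,80,35,5); b=c(225,190,80,35,5); h=c(330,200,64,40,8)
o=np.zeros((600,800,3),np.uint8); o[:175,:400]=a; o[:175,400:800]=b; o[200:520,:512]=h
for x in range(0,800,50): cv2.putText(o,str(x),(x,190),0,.35,(255,255,255),1); cv2.line(o,(x,176),(x,180),(255,255,255),1);cv2.line(o,(x,520),(x,526),(255,255,255),1)
for y in range(0,600,50): cv2.line(o,(512,y),(520,y),(255,255,255),1); 
cv2.imwrite("pics/crop1.png",o)
```

```text
(no output)
```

View pics/crop1.png

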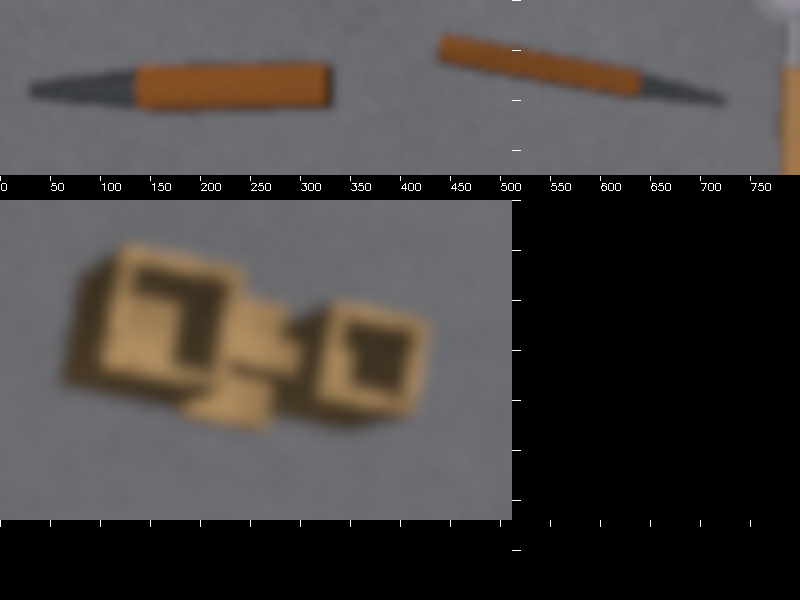

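Crop: thick handle ends (331,86) and (137,88), tip (30,90). Slim ends (443,47) and (640,84), tip (725,101). Wide mouth corners (125,245),(242,265),(215,387),(100,368). Narrow mouth corners (333,300),(430,318),(413,415),(318,398).

```bash
cat > h.py <<'E'
import numpy as np
def ray(d,u,v,z):
    M=d["mtx"];T=d["world_to_cam"];R=T[:3,:3];t=T[:3,3]
    p=np.linalg.inv(M)@[u,v,1]; w=R.T@[p[0],-p[1],-p[2]]; o=-R.T@t
    return o+w*(z-o[2])/w[2]
E
python3 - <<'E'
from h import *
d=np.load("top.npz"); np.set_printoptions(precision=1,suppress=True)
def f(x,y,u0,v0,s,z,ox=0,oy=0): return ray(d,(x-ox+.5)/s-.5+u0,(y-oy+.5)/s-.5+v0,z)[:2]
T=[f(331,86,105,200,5,28),f(137,88,105,200,5,28),f(30,90,105,200,5,14)]
S=[f(x,y,225,190,5,z,400) for x,y,z in((443,47,18),(640,84,18),(725,101,9))]
W=[f(x,y,330,200,8,95,0,200) for x,y in((125,245),(242,265),(215,387),(100,368))]
N=[f(x,y,330,200,8,95,0,200) for x,y in((333,300),(430,318),(413,415),(318,398))]
for A in(T,S):
    print(np.array(A)); g=A[2]-A[0]; print("yaw",np.degrees(np.arctan2(g[1],g[0])),"len",np.linalg.norm(g),"mid",(A[0]+A[2])/2)
w=np.mean(W,0);n=np.mean(N,0);g=w-n
print(w,n,np.linalg.norm(g),"holder y dir",np.degrees(np.arctan2(g[1],g[0])))
print([np.linalg.norm(W[i]-W[i-1]) for i in range(4)],[np.linalg.norm(N[i]-N[i-1]) for i in range(4)])
E
```

```text
[[505.8 251.9]
 [504.2 373.4]
 [504.  445. ]]
yaw 90.53660594563237 len 193.10387409557052 mid [504.9 348.4]
[[ 563.8   57.9]
 [ 540.6  -66.6]
 [ 531.  -120.7]]
yaw -100.40875508667146 len 181.5780326217218 mid [547.4 -31.4]
[ 509.3 -296.1] [ 494.  -370.7] 76.13474562789563 holder y dir 78.4675040820497
[np.float64(47.069659111541895), np.float64(43.84934455216878), np.float64(46.843172615531856), np.float64(42.862272399107944)] [np.float64(37.049280715385976), np.float64(36.26468607798138), np.float64(36.79679193015113), np.float64(35.3480101139005)]
```

```bash
cat >> h.py <<'E'
from scipy.spatial.transform import Rotation as Ro, Slerp
import json,math
def cur():
    from workcell import r
    o=r.get_obs(); q=np.array(o["tcp_rot"]); open("log.txt","a").write(json.dumps([list(o["joint_pos"]),list(o["tool_pos"]),list(q)])+"\n")
    return np.array(o["tool_pos"]),Ro.from_quat(q[[1,2,3,0]]),o
def axes(z,y):
    "tool rotation from z and approximate y directions"
    z=np.array(z,float);z/=np.linalg.norm(z);y=np.array(y,float);y-=z*(y@z);y/=np.linalg.norm(y)
    return Ro.from_matrix(np.c_[np.cross(y,z),y,z])
def plan(p,R,p1,R1,grip,extra=0):
    "print jog calls (scaled, rounded) leading from p,R to p1,R1"
    p1=np.array(p1,float); rv=(R.inv()*R1).as_rotvec(degrees=True)
    n=1
    while 1:
        pp,RR,out,ok=p,R,[],1
        for i in range(1,n+1):
            pt=p+(p1-p)*i/n; Rt=R*Ro.from_rotvec(rv*i/n,degrees=True)
            l=np.round(RR.inv().apply(pt-pp)/80,2); a=np.round((RR.inv()*Rt).as_rotvec(degrees=True)/30,2)
            if max(abs(l).max(),abs(a).max())>1: ok=0;break
            k=max(math.ceil(np.linalg.norm(l)*80/55),math.ceil(np.linalg.norm(a)*30/10),1)+(extra if i==n else 0)
            out.append((k,(l+0).tolist(),(a+0).tolist()))
            pp=pp+RR.apply(l*80); RR=RR*Ro.from_rotvec(a*30,degrees=True)
        if ok: break
        n+=1
    for o in out: print("rows",o[0],"lin",o[1],"ang",o[2],"grip",grip)
    return pp,RR
E
python3 - <<'E'
from h import *
p,R,o=cur()
plan(p,R,[505,290,110],axes([0,0,-1],[1,-.009,0]),1)
E
```

```text
rows 2 lin [-0.83, -0.36, 0.36] ang [0.0, 0.0, 0.43] grip 1
rows 2 lin [-0.88, -0.17, 0.37] ang [0.0, 0.0, 0.44] grip 1
rows 2 lin [-0.9, 0.04, 0.36] ang [0.0, 0.0, 0.43] grip 1
rows 2 lin [-0.87, 0.24, 0.37] ang [0.0, 0.0, 0.43] grip 1
rows 2 lin [-0.8, 0.42, 0.36] ang [0.0, 0.0, 0.43] grip 1
```

>>> {"method": "jog_arm", "body": {
  "commands": [
    {"grip":1,"linear":[-0.83,-0.36,0.36],"angular":[0,0,0.43]},
    {"grip":1,"linear":[-0.83,-0.36,0.36],"angular":[0,0,0.43]}
  ]
}}

```text
clock: 0.35
tool_pos: [318.3, 506.5, 226.0]
tcp_rot: [-0.0, 0.332, 0.943, -0.001]
force: [-0.6, 0.6, 0.1]
finger_gap: 85.6
grasp_force: 0.0
```

>>> {"method": "jog_arm", "body": {
  "commands": [
    {"grip":1,"linear":[-0.88,-0.17,0.37],"angular":[0,0,0.44]},
    {"grip":1,"linear":[-0.88,-0.17,0.37],"angular":[0,0,0.44]}
  ]
}}

```text
clock: 0.6
tool_pos: [365.1, 452.3, 196.6]
tcp_rot: [-0.0, 0.438, 0.899, -0.001]
force: [0.9, -0.4, -0.8]
finger_gap: 85.2
grasp_force: 0.0
```

>>> {"method": "jog_arm", "body": {
  "commands": [
    {"grip":1,"linear":[-0.9,0.04,0.36],"angular":[0,0,0.43]},
    {"grip":1,"linear":[-0.9,0.04,0.36],"angular":[0,0,0.43]}
  ]
}}

```text
clock: 0.85
tool_pos: [412.2, 398.3, 168.1]
tcp_rot: [-0.0, 0.536, 0.844, -0.001]
force: [0.4, 0.5, 0.2]
finger_gap: 85.0
grasp_force: 0.0
```

>>> {"method": "jog_arm", "body": {
  "commands": [
    {"grip":1,"linear":[-0.87,0.24,0.37],"angular":[0,0,0.43]},
    {"grip":1,"linear":[-0.87,0.24,0.37],"angular":[0,0,0.43]}
  ]
}}

```text
clock: 1.1
tool_pos: [459.5, 344.0, 138.6]
tcp_rot: [-0.0, 0.627, 0.779, -0.0]
force: [0.5, 0.5, -0.7]
finger_gap: 85.9
grasp_force: 0.0
```

>>> {"method": "jog_arm", "body": {
  "commands": [
    {"grip":1,"linear":[-0.8,0.42,0.36],"angular":[0,0,0.43]},
    {"grip":1,"linear":[-0.8,0.42,0.36],"angular":[0,0,0.43]},
    {"grip":1,"linear":[-0.8,0.42,0.36],"angular":[0,0,0.43]}
  ]
}}

```text
clock: 1.48
tool_pos: [505.2, 290.5, 110.7]
tcp_rot: [-0.0, 0.709, 0.705, -0.0]
force: [-0.8, 0.4, 0.1]
finger_gap: 85.7
grasp_force: 0.0
```

Run:
```python
from h import *
from workcell import r
import cv2
p,R,o=cur(); np.set_printoptions(precision=3,suppress=True)
print(o["clock"],p,R.as_matrix(),o["joint_pos"])
c=r.capture("wrist"); np.savez("wrist.npz",p=p,R=R.as_matrix(),**{k:np.asarray(v) for k,v in c.items()})
print(c["mtx"],c["tool_from_camera"])
cv2.imwrite("pics/w1.png",cv2.resize(c["color"][:,:,::-1],(800,600),interpolation=cv2.INTER_CUBIC))
plan(p,R,[505,290,28],axes([0,0,-1],[1,-.009,0]),1)
```

```text
1.475 [505.173 290.478 110.687] [[ 0.006  1.    -0.   ]
 [ 1.    -0.006  0.   ]
 [ 0.    -0.    -1.   ]] [0.419 0.611 1.601 0.    0.93  0.425]
[[317.229   0.    250.934]
 [  0.    317.229 189.527]
 [  0.      0.      1.   ]] [[  -0.001    0.963    0.271   69.318]
 [   1.       0.001   -0.       0.692]
 [  -0.001    0.271   -0.963 -118.388]
 [   0.       0.       0.       1.   ]]
rows 1 lin [0.0, 0.0, 0.52] ang [0.0, 0.0, 0.0] grip 1
rows 1 lin [-0.01, 0.0, 0.51] ang [0.0, 0.0, 0.01] grip 1
```

View pics/w1.png

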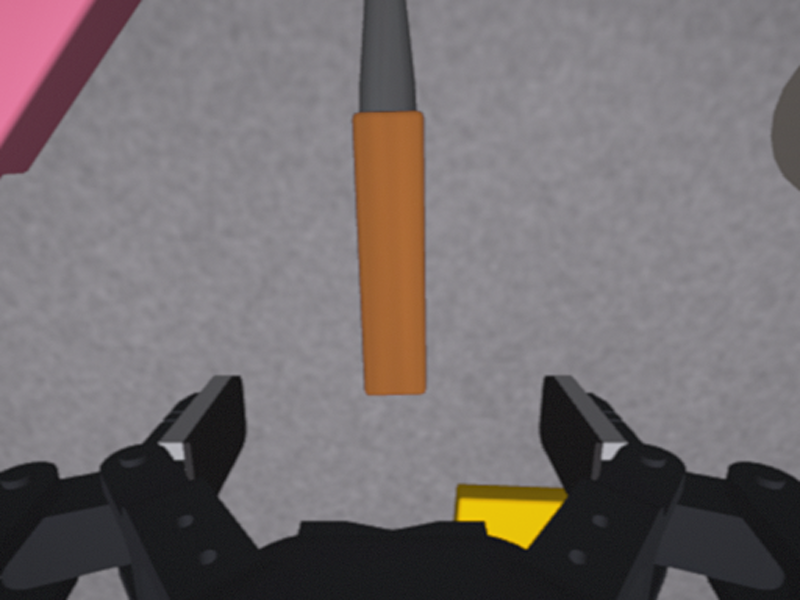

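>>> {"method": "jog_arm", "body": {
  "commands": [
    {"grip":1,"linear":[0,0,0.7],"angular":[0,0,0.01]},
    {"grip":1,"linear":[0,0,1.0],"angular":[0,0,0.01]},
    {"grip":1,"linear":[0,0,1.0],"angular":[0,0,0.01]}
  ]
}}

```text
clock: 1.9
tool_pos: [503.6, 291.2, 30.0]
tcp_rot: [-0.0, 0.71, 0.704, -0.001]
force: [-0.7, 1.1, 0.1]
finger_gap: 85.5
grasp_force: 0.0
```

>>> {"method": "jog_arm", "body": {
  "commands": [
    {"grip":1,"linear":[0,0,0.04],"angular":[0,0,0]},
    {"grip":0.1,"linear":[0,0,0.04],"angular":[0,0,0]},
    {"grip":0.1,"linear":[0,0,0.04],"angular":[0,0,0]},
    {"grip":0.1,"linear":[0,0,0.04],"angular":[0,0,0]},
    {"grip":0.1,"linear":[0,0,0.04],"angular":[0,0,0]},
    {"grip":0.1,"linear":[0,0,0.04],"angular":[0,0,0]}
  ]
}}

```text
clock: 2.65
tool_pos: [505.4, 290.3, 28.1]
tcp_rot: [0.0, 0.711, 0.703, 0.0]
force: [-1.2, -0.7, 8.5]
finger_gap: 26.9
grasp_force: 59.4
```

Run:
```python
from h import *
p,R,o=cur(); np.set_printoptions(precision=3,suppress=True)
print(o["clock"],p,o["finger_gap"],o["grasp_force"],o["joint_pos"])
d=np.load("wrist.npz",allow_pickle=True); M=d["mtx"];T=d["tool_from_camera"]
for u,v,z in((353,114,28),(423,112,28),(366,393,28),(426,392,28)):
    q=np.linalg.inv(M)@[u*.64,v*.64,1]; w=d["R"]@(T[:3,:3]@[q[0],-q[1],-q[2]]); c=d["R"]@T[:3,3]+d["p"]
    print(c+w*(z-c[2])/w[2])
```

```text
2.65 [505.387 290.261  28.121] 26.930183372657368 59.44908857345581 [0.419 0.737 1.647 0.    0.757 0.431]
[491.556 375.591  28.   ]
[518.285 376.124  28.   ]
[494.038 258.436  28.   ]
[520.787 258.736  28.   ]
```

>>> {"method": "jog_arm", "body": {
  "commands": [
    {"grip":0.1,"linear":[0,0,-0.4],"angular":[0,0,0]},
    {"grip":0.1,"linear":[0,0,-1],"angular":[0,0,0]}
  ]
}}

```text
clock: 2.9
tool_pos: [504.3, 289.7, 107.4]
tcp_rot: [-0.001, 0.711, 0.703, -0.001]
force: [0.4, 0.9, -1.0]
finger_gap: 27.1
grasp_force: 59.2
```

>>> {"method": "jog_arm", "body": {
  "commands": [
    {"grip":0.1,"linear":[0,0,-0.7],"angular":[0,0,0]},
    {"grip":0.1,"linear":[0,0,-1],"angular":[0,0,0]}
  ]
}}

```text
clock: 3.15
tool_pos: [505.9, 290.5, 190.7]
tcp_rot: [0.001, 0.711, 0.703, 0.002]
force: [0.3, 0.3, -3.1]
finger_gap: 27.5
grasp_force: 59.3
```

>>> {"method": "jog_arm", "body": {
  "commands": [
    {"grip":0.1,"linear":[0,0,-0.7],"angular":[0,0,0]},
    {"grip":0.1,"linear":[0,0,-1],"angular":[0,0,0]}
  ]
}}

```text
clock: 3.4
tool_pos: [505.7, 290.3, 270.5]
tcp_rot: [0.001, 0.711, 0.703, 0.002]
force: [-0.3, 0.2, -1.6]
finger_gap: 26.8
grasp_force: 59.3
```

```bash
python3 -c "
from h import *
p,R,o=cur();print(p,o['force'],o['finger_gap'],o['joint_pos'])"
```

```text
[505.69114277 290.34429113 270.51661764] [-0.327629    0.18662565 -1.61002947] 26.790004077877846 [ 4.18811320e-01  4.19390058e-01  1.43534624e+00 -3.82709550e-06
  1.28343168e+00  4.31106047e-01]
```

>>> {"method": "jog_arm", "body": {
  "commands": [
    {"grip":0.1,"linear":[0,0,0],"angular":[0,-0.33,0]},
    {"grip":0.1,"linear":[0,0,0],"angular":[0,-0.66,0]},
    {"grip":0.1,"linear":[0,0,0],"angular":[0,-1,0]},
    {"grip":0.1,"linear":[0,0,0],"angular":[0,-1,0]}
  ]
}}

```text
clock: 3.9
tool_pos: [504.4, 291.7, 265.7]
tcp_rot: [0.182, 0.686, 0.68, -0.185]
force: [0.2, 0.0, -2.4]
finger_gap: 27.1
grasp_force: 59.2
```

```bash
python3 -c "
from h import *
p,R,o=cur();print(p,R.as_matrix().round(3),o['force'],o['finger_gap'],o['joint_pos'])"
```

```text
[504.40729678 291.68704776 265.71086273] [[ 0.007  1.    -0.007]
 [ 0.865 -0.009 -0.502]
 [-0.502 -0.002 -0.865]] [ 0.15420977  0.03562781 -2.3952599 ] 27.08216193909895 [ 0.63509886  0.59494334  1.24748984 -0.41198937  1.63072242  0.68869195]
```

```bash
cat > kin.py <<'E'
from h import *
from scipy.optimize import least_squares
def fk(P,j,c6=-np.pi/2):
    E=lambda a,t:Ro.from_euler(a,t)
    a1,lat,d1,L2,a3,L3,lat4,d6=P
    R=E('z',j[0]);p=R.apply([a1,lat,d1]);R=R*E('y',j[1]);p=p+R.apply([0,0,L2]);R=R*E('y',j[2])
    p=p+R.apply([a3,0,0]);R=R*E('z',s4*j[3]);p=p+R.apply([0,lat4,L3]);R=R*E('y',j[4]);p=p+R.apply([0,0,d6]);return p,R*E('z',s6*j[5]+c6)
s4=1;s6=1
D=[(np.array(a),np.array(b),Ro.from_quat(np.array(q)[[1,2,3,0]])) for a,b,q in map(json.loads,open("log.txt"))]
if __name__=="__main__":
    for s4 in(1,-1):
        for s6 in(1,-1):
            for c in(np.pi/2,-np.pi/2): print(s4,s6,round(c,1),[round((fk([0]*8,j,c)[1].inv()*R).magnitude(),3) for j,p,R in D])
E
python3 kin.py
```

```text
1 1 1.6 [0.0, 0.0, 0.0, 0.0, 0.0]
1 1 -1.6 [3.142, 3.142, 3.142, 3.142, 3.142]
1 -1 1.6 [0.191, 0.849, 0.862, 0.862, 1.377]
1 -1 -1.6 [2.951, 2.292, 2.28, 2.279, 1.764]
-1 1 1.6 [0.0, 0.001, 0.0, 0.0, 0.824]
-1 1 -1.6 [3.142, 3.141, 3.142, 3.142, 3.094]
-1 -1 1.6 [0.191, 0.85, 0.862, 0.862, 1.612]
-1 -1 -1.6 [2.951, 2.292, 2.279, 2.279, 1.852]
```

```bash
cat >> kin.py <<'E'
def fit():
    g=np.array([0,60,350,450,0,400,0,250.])
    f=lambda P:np.r_[np.ravel([fk(P,j,np.pi/2)[0]-p for j,p,R in D]),(P-g)*.003]
    return least_squares(f,g)
LO=np.array([-2.91,-.82,.22,-1.22,.12,-3.08]);HI=np.array([2.91,2.16,2.67,4.37,2.79,3.08])
def ik(P,p,R,j0):
    def f(j):
        a,b=fk(P,j,np.pi/2); return np.r_[(a-p)/100,(b.inv()*R).as_rotvec()]
    s=least_squares(f,np.clip(j0,LO+.01,HI-.01),bounds=(LO,HI)); return s.x,np.linalg.norm(s.fun)
E
cat > t.py <<'E'
from kin import *
np.set_printoptions(precision=2,suppress=True)
s=fit();P=s.x;print(P);print(s.fun[:-8].reshape(-1,3)); np.save("P.npy",P)
j0=D[-1][0]; d=lambda a:np.array([np.cos(np.radians(a)),np.sin(np.radians(a)),0])
for name,c,off,yaws in(("wide",[509,-296],14,(-101.5,-11.5,78.5,168.5)),("narrow",[494,-371],19,(-101.5,-60,-30,-11,10,30,50,78.5))):
  for yaw in yaws:
    for z in(165,280):
      z_t=d(yaw); down=np.array([0,0,-1.]); R=Ro.from_matrix(np.c_[down,np.cross(z_t,down),z_t])
      p=np.r_[c,z]-z_t*off
      best=[ik(P,p,R,np.r_[-.5,.6,1.3,a,1.2,b]) for a in(-1,0,1.5,3,4) for b in(-2,0,2)]
      ok=sorted({tuple(q.round(2)) for q,e in best if e<.02})
      print(name,yaw,z,[np.array(k) for k in ok])
E
python3 t.py
```

```text
[  0.05  59.58 256.66 596.62 117.82 384.41   0.02 310.27]
[[ 0.   -0.    0.  ]
 [ 0.01  0.   -0.  ]
 [-0.   -0.    0.  ]
 [ 0.01  0.   -0.  ]
 [-0.01  0.    0.  ]]
wide -101.5 165 []
wide -101.5 280 []
wide -11.5 165 [array([-1.08,  1.21,  2.35,  2.22,  1.83,  1.24])]
wide -11.5 280 [array([-1.08,  0.85,  2.39,  2.26,  1.63,  1.5 ])]
wide 78.5 165 [array([-1.02,  1.14,  1.15,  0.96,  2.16,  2.24])]
wide 78.5 280 [array([-1.02,  0.98,  1.16,  1.04,  2.23,  2.38])]
wide 168.5 165 [array([-0.48,  1.32,  0.6 , -0.7 ,  2.7 ,  0.92])]
wide 168.5 280 [array([-0.48,  1.18,  0.62, -0.9 ,  2.78,  0.71])]
narrow -101.5 165 []
narrow -101.5 280 []
narrow -60 165 [array([-0.43,  1.13,  2.25,  3.77,  1.76,  1.71])]
narrow -60 280 [array([-0.43,  0.8 ,  2.28,  3.76,  1.52,  1.54])]
narrow -30 165 [array([-0.98,  1.22,  2.37,  2.64,  1.97,  1.36])]
narrow -30 280 [array([-0.98,  0.86,  2.41,  2.68,  1.68,  1.52])]
narrow -11 165 [array([-1.23,  1.11,  2.22,  2.09,  1.67,  1.41])]
narrow -11 280 [array([-1.23,  0.8 ,  2.25,  2.1 ,  1.52,  1.66])]
narrow 10 165 [array([-1.32,  1.03,  1.95,  1.64,  1.56,  1.73])]
narrow 10 280 [array([-1.32,  0.78,  1.97,  1.64,  1.54,  1.96])]
narrow 30 165 [array([-1.3 ,  1.03,  1.66,  1.34,  1.68,  2.  ])]
narrow 30 280 [array([-1.3 ,  0.83,  1.68,  1.36,  1.72,  2.19])]
narrow 50 165 [array([-1.23,  1.08,  1.37,  1.14,  1.9 ,  2.19])]
narrow 50 280 [array([-1.23,  0.91,  1.38,  1.2 ,  1.96,  2.34])]
narrow 78.5 165 [array([-1.09,  1.2 ,  0.95,  0.98,  2.28,  2.34])]
narrow 78.5 280 [array([-1.09,  1.05,  0.97,  1.08,  2.35,  2.49])]
```

```bash
cat > jp.py <<'E'
from kin import *
np.set_printoptions(precision=2,suppress=True)
P=np.load("P.npy")
def jpath(j0,j1,grip,tipd,off,p0,R0,mid=None,extra=2):
    "jog calls along a joint-space line; start from measured p0,R0"
    knots=[j0]+([mid] if mid is not None else [])+[j1]
    from scipy.interpolate import make_interp_spline
    s=make_interp_spline(np.linspace(0,1,len(knots)),np.array(knots),k=1)
    n=2
    while 1:
        p,R,out,ok=p0,R0,[],1
        for t in np.linspace(0,1,n+1)[1:]:
            a,b=fk(P,s(t),np.pi/2)
            l=np.round(R.inv().apply(a-p)/80,2);w=np.round((R.inv()*b).as_rotvec(degrees=True)/30,2)
            if max(abs(l).max(),abs(w).max())>1: ok=0;break
            k=max(math.ceil(np.linalg.norm(l)*80/50),math.ceil(np.linalg.norm(w)*30/9.5))
            p=p+R.apply(l*80);R=R*Ro.from_rotvec(w*30,degrees=True)
            out.append((k,(l+0).tolist(),(w+0).tolist(),p,p+R.apply([tipd,0,off]),s(t)))
        if ok: break
        n+=1
    for o in out: print("rows",o[0],json.dumps(o[1]),json.dumps(o[2]),"tcp",o[3].round(),"tip",o[4].round())
    return p,R
def target(c,z,yaw,off):
    z_t=np.array([np.cos(np.radians(yaw)),np.sin(np.radians(yaw)),0]);d=np.array([0,0,-1.])
    return np.r_[c,z]-z_t*off,Ro.from_matrix(np.c_[d,np.cross(z_t,d),z_t])
E
python3 - <<'E'
from jp import *
p,R,o=cur()
pt,Rt=target([509,-296],305,-11.5,14)
j,e=ik(P,pt,Rt,np.array([-1.08,.85,2.39,2.26,1.63,1.5]));print(j,e,p)
jpath(o["joint_pos"],j,0.1,156,14,p,R)
E
```

```text
[-1.08  0.76  2.38  2.26  1.57  1.57] 3.0833660831352414e-15 [504.41 291.69 265.71]
rows 2 [-0.13, -0.38, 0.62] [0.41, 0.16, 0.22] tcp [474. 258. 228.] tip [491. 391. 148.]
rows 2 [-0.15, -0.29, 0.49] [0.41, 0.17, 0.24] tcp [441. 236. 202.] tip [478. 370. 130.]
rows 2 [-0.15, -0.22, 0.34] [0.41, 0.18, 0.27] tcp [412. 226. 187.] tip [472. 354. 121.]
rows 2 [-0.13, -0.16, 0.19] [0.4, 0.19, 0.28] tcp [390. 223. 183.] tip [472. 340. 120.]
rows 2 [-0.08, -0.13, 0.05] [0.41, 0.2, 0.3] tcp [378. 226. 188.] tip [481. 325. 123.]
rows 2 [-0.02, -0.13, -0.1] [0.42, 0.2, 0.3] tcp [379. 229. 200.] tip [496. 307. 131.]
rows 2 [0.06, -0.15, -0.23] [0.42, 0.22, 0.3] tcp [393. 229. 218.] tip [520. 281. 141.]
rows 2 [0.12, -0.2, -0.35] [0.43, 0.22, 0.29] tcp [418. 221. 239.] tip [546. 247. 153.]
rows 2 [0.19, -0.27, -0.46] [0.44, 0.22, 0.29] tcp [452. 199. 260.] tip [574. 202. 162.]
rows 2 [0.24, -0.36, -0.53] [0.45, 0.21, 0.28] tcp [488. 164. 280.] tip [598. 147. 170.]
rows 2 [0.28, -0.47, -0.6] [0.47, 0.21, 0.26] tcp [523. 112. 297.] tip [617.  81. 176.]
rows 2 [0.3, -0.58, -0.63] [0.48, 0.19, 0.26] tcp [550.  46. 310.] tip [624.   8. 177.]
rows 2 [0.3, -0.7, -0.66] [0.49, 0.18, 0.25] tcp [565. -33. 318.] tip [619. -70. 175.]
rows 2 [0.29, -0.8, -0.66] [0.51, 0.16, 0.24] tcp [ 562. -119.  319.] tip [ 598. -149.  169.]
rows 2 [0.26, -0.91, -0.66] [0.51, 0.13, 0.23] tcp [ 539. -209.  314.] tip [ 561. -227.  160.]
rows 2 [0.21, -0.99, -0.63] [0.52, 0.12, 0.23] tcp [ 495. -293.  305.] tip [ 509. -295.  149.]
```

>>> {"method": "jog_arm", "body": {
  "commands": [
    {"grip":0.1,"linear":[-0.07,-0.19,0.31],"angular":[0.2,0.08,0.11]},
    {"grip":0.1,"linear":[-0.13,-0.38,0.62],"angular":[0.41,0.16,0.22]}
  ]
}}

```text
clock: 4.15
tool_pos: [473.9, 256.6, 229.7]
tcp_rot: [0.086, 0.749, 0.621, -0.215]
force: [0.2, -1.0, -1.8]
finger_gap: 27.3
grasp_force: 59.3
```

>>> {"method": "jog_arm", "body": {
  "commands": [
    {"grip":0.1,"linear":[-0.07,-0.15,0.25],"angular":[0.2,0.08,0.12]},
    {"grip":0.1,"linear":[-0.15,-0.29,0.49],"angular":[0.41,0.17,0.24]}
  ]
}}

```text
clock: 4.4
tool_pos: [441.7, 234.7, 203.3]
tcp_rot: [-0.009, 0.801, 0.549, -0.24]
force: [0.5, -1.3, -2.7]
finger_gap: 27.0
grasp_force: 59.2
```

>>> {"method": "jog_arm", "body": {
  "commands": [
    {"grip":0.1,"linear":[-0.07,-0.11,0.17],"angular":[0.2,0.09,0.13]},
    {"grip":0.1,"linear":[-0.15,-0.22,0.34],"angular":[0.41,0.18,0.27]}
  ]
}}

```text
clock: 4.65
tool_pos: [412.6, 224.3, 189.1]
tcp_rot: [-0.103, 0.843, 0.461, -0.259]
force: [-0.1, -0.0, -1.8]
finger_gap: 26.7
grasp_force: 59.2
```

>>> {"method": "jog_arm", "body": {
  "commands": [
    {"grip":0.1,"linear":[-0.06,-0.08,0.1],"angular":[0.2,0.1,0.14]},
    {"grip":0.1,"linear":[-0.13,-0.16,0.19],"angular":[0.4,0.19,0.28]}
  ]
}}

```text
clock: 4.9
tool_pos: [391.0, 221.7, 185.2]
tcp_rot: [-0.193, 0.871, 0.362, -0.27]
force: [1.0, -0.5, -1.8]
finger_gap: 27.1
grasp_force: 59.2
```

>>> {"method": "jog_arm", "body": {
  "commands": [
    {"grip":0.1,"linear":[-0.04,-0.07,0.02],"angular":[0.2,0.1,0.15]},
    {"grip":0.1,"linear":[-0.08,-0.13,0.05],"angular":[0.41,0.2,0.3]}
  ]
}}

```text
clock: 5.15
tool_pos: [379.8, 224.4, 190.0]
tcp_rot: [-0.282, 0.884, 0.251, -0.276]
force: [-0.7, -0.8, -1.8]
finger_gap: 27.2
grasp_force: 59.2
```

>>> {"method": "jog_arm", "body": {
  "commands": [
    {"grip":0.1,"linear":[-0.01,-0.07,-0.05],"angular":[0.21,0.1,0.15]},
    {"grip":0.1,"linear":[-0.02,-0.13,-0.1],"angular":[0.42,0.2,0.3]}
  ]
}}

```text
clock: 5.4
tool_pos: [381.0, 227.9, 202.7]
tcp_rot: [-0.367, 0.878, 0.134, -0.276]
force: [-0.4, -0.4, -1.3]
finger_gap: 27.1
grasp_force: 59.2
```

Run:
```python
from jp import *
p,R,o=cur()
pt,Rt=target([509,-296],305,-11.5,14)
j,e=ik(P,pt,Rt,np.array([-1.08,.85,2.39,2.26,1.63,1.5]));print(o["joint_pos"],p,o["finger_gap"])
jpath(o["joint_pos"],j,0.1,156,14,p,R)
```

```text
[-0.02  0.65  1.67  0.6   1.61  1.02] [380.99 227.89 202.71] 27.10821079883871
rows 2 [0.06, -0.15, -0.23] [0.42, 0.21, 0.3] tcp [395. 228. 220.] tip [522. 279. 144.]
rows 2 [0.12, -0.2, -0.35] [0.43, 0.22, 0.29] tcp [420. 219. 241.] tip [549. 245. 155.]
rows 2 [0.19, -0.27, -0.45] [0.44, 0.22, 0.29] tcp [453. 198. 262.] tip [576. 200. 165.]
rows 2 [0.24, -0.36, -0.53] [0.45, 0.22, 0.27] tcp [489. 162. 282.] tip [600. 144. 173.]
rows 2 [0.29, -0.47, -0.59] [0.46, 0.2, 0.27] tcp [524. 110. 299.] tip [618.  79. 177.]
rows 2 [0.3, -0.58, -0.63] [0.48, 0.2, 0.26] tcp [551.  44. 311.] tip [625.   6. 178.]
rows 2 [0.3, -0.69, -0.66] [0.49, 0.18, 0.25] tcp [565. -35. 319.] tip [618. -72. 176.]
rows 2 [0.29, -0.8, -0.65] [0.5, 0.15, 0.24] tcp [ 562. -120.  320.] tip [ 598. -150.  170.]
rows 2 [0.26, -0.9, -0.65] [0.51, 0.14, 0.23] tcp [ 539. -209.  315.] tip [ 561. -227.  161.]
rows 2 [0.22, -0.99, -0.63] [0.52, 0.12, 0.23] tcp [ 495. -293.  305.] tip [ 509. -295.  149.]
```

Tracking is excellent. Continuing.

>>> {"method": "jog_arm", "body": {
  "commands": [
    {"grip":0.1,"linear":[0.03,-0.07,-0.11],"angular":[0.21,0.1,0.15]},
    {"grip":0.1,"linear":[0.06,-0.15,-0.23],"angular":[0.42,0.21,0.3]}
  ]
}}

```text
clock: 5.65
tool_pos: [395.6, 227.7, 220.0]
tcp_rot: [-0.445, 0.854, 0.013, -0.269]
force: [-0.4, 0.1, -1.5]
finger_gap: 26.9
grasp_force: 59.2
```

>>> {"method": "jog_arm", "body": {
  "commands": [
    {"grip":0.1,"linear":[0.06,-0.1,-0.17],"angular":[0.21,0.11,0.15]},
    {"grip":0.1,"linear":[0.12,-0.2,-0.35],"angular":[0.43,0.22,0.29]}
  ]
}}

```text
clock: 5.9
tool_pos: [420.8, 218.7, 240.9]
tcp_rot: [-0.516, 0.812, -0.108, -0.251]
force: [-1.0, 0.6, -2.0]
finger_gap: 27.5
grasp_force: 59.2
```

>>> {"method": "jog_arm", "body": {
  "commands": [
    {"grip":0.1,"linear":[0.09,-0.13,-0.22],"angular":[0.22,0.11,0.15]},
    {"grip":0.1,"linear":[0.19,-0.27,-0.45],"angular":[0.44,0.22,0.29]}
  ]
}}

```text
clock: 6.15
tool_pos: [454.1, 197.3, 262.1]
tcp_rot: [-0.578, 0.75, -0.227, -0.229]
force: [0.3, 0.2, -2.2]
finger_gap: 27.1
grasp_force: 59.2
```

>>> {"method": "jog_arm", "body": {
  "commands": [
    {"grip":0.1,"linear":[0.12,-0.18,-0.26],"angular":[0.22,0.11,0.14]},
    {"grip":0.1,"linear":[0.24,-0.36,-0.53],"angular":[0.45,0.22,0.27]}
  ]
}}

```text
clock: 6.4
tool_pos: [490.5, 161.1, 281.9]
tcp_rot: [-0.63, 0.671, -0.338, -0.197]
force: [-0.3, 1.1, -1.7]
finger_gap: 27.0
grasp_force: 59.3
```

>>> {"method": "jog_arm", "body": {
  "commands": [
    {"grip":0.1,"linear":[0.14,-0.23,-0.3],"angular":[0.23,0.1,0.13]},
    {"grip":0.1,"linear":[0.29,-0.47,-0.59],"angular":[0.46,0.2,0.27]}
  ]
}}

```text
clock: 6.65
tool_pos: [525.6, 109.1, 298.6]
tcp_rot: [0.672, -0.575, 0.438, 0.164]
force: [0.6, 0.2, -1.0]
finger_gap: 26.6
grasp_force: 59.3
```

>>> {"method": "jog_arm", "body": {
  "commands": [
    {"grip":0.1,"linear":[0.15,-0.29,-0.31],"angular":[0.24,0.1,0.13]},
    {"grip":0.1,"linear":[0.3,-0.58,-0.63],"angular":[0.48,0.2,0.26]}
  ]
}}

```text
clock: 6.9
tool_pos: [552.7, 42.8, 311.1]
tcp_rot: [0.701, -0.463, 0.528, 0.123]
force: [-0.6, 1.2, -1.8]
finger_gap: 27.0
grasp_force: 59.3
```

>>> {"method": "jog_arm", "body": {
  "commands": [
    {"grip":0.1,"linear":[0.15,-0.34,-0.33],"angular":[0.24,0.09,0.12]},
    {"grip":0.1,"linear":[0.3,-0.69,-0.66],"angular":[0.49,0.18,0.25]}
  ]
}}

```text
clock: 7.15
tool_pos: [566.2, -36.0, 318.3]
tcp_rot: [0.72, -0.339, 0.601, 0.078]
force: [-0.3, 0.9, -1.9]
finger_gap: 26.9
grasp_force: 59.3
```

>>> {"method": "jog_arm", "body": {
  "commands": [
    {"grip":0.1,"linear":[0.14,-0.4,-0.33],"angular":[0.25,0.08,0.12]},
    {"grip":0.1,"linear":[0.29,-0.8,-0.65],"angular":[0.5,0.15,0.24]}
  ]
}}

```text
clock: 7.4
tool_pos: [563.6, -121.7, 319.5]
tcp_rot: [0.727, -0.207, 0.654, 0.031]
force: [0.0, 0.3, -1.4]
finger_gap: 26.7
grasp_force: 59.4
```

>>> {"method": "jog_arm", "body": {
  "commands": [
    {"grip":0.1,"linear":[0.13,-0.45,-0.33],"angular":[0.25,0.07,0.12]},
    {"grip":0.1,"linear":[0.26,-0.9,-0.65],"angular":[0.51,0.14,0.23]}
  ]
}}

```text
clock: 7.65
tool_pos: [540.7, -210.1, 314.8]
tcp_rot: [0.72, -0.07, 0.69, -0.02]
force: [-0.2, -0.3, -0.5]
finger_gap: 27.2
grasp_force: 59.4
```

>>> {"method": "jog_arm", "body": {
  "commands": [
    {"grip":0.1,"linear":[0.11,-0.5,-0.31],"angular":[0.26,0.06,0.12]},
    {"grip":0.1,"linear":[0.22,-0.99,-0.63],"angular":[0.52,0.12,0.23]},
    {"grip":0.1,"linear":[0.22,-0.99,-0.63],"angular":[0.52,0.12,0.23]},
    {"grip":0.1,"linear":[0.22,-0.99,-0.63],"angular":[0.52,0.12,0.23]}
  ]
}}

```text
clock: 8.15
tool_pos: [498.3, -291.9, 305.7]
tcp_rot: [0.702, 0.067, 0.706, -0.07]
force: [-0.0, -0.2, -0.8]
finger_gap: 27.2
grasp_force: 59.4
```

Run:
```python
from jp import *
from workcell import r
import cv2
p,R,o=cur()
print(o["clock"],o["joint_pos"],p,o["finger_gap"],o["force"]);print(R.as_matrix())
np.savez("st.npz",p=p,R=R.as_matrix())
ims=[]
for n,(u,v,w,h),s in(("top",(320,170,80,90),5),("scene",(160,90,80,90),5)):
    c=r.capture(n); np.savez(n+"1.npz",**{k:np.asarray(x) for k,x in c.items()})
    ims.append(cv2.resize(c["color"][v:v+h,u:u+w,::-1],None,fx=s,fy=s,interpolation=cv2.INTER_CUBIC))
cv2.imwrite("pics/hover.png",np.hstack(ims))
```

```text
8.15 [-1.07  0.75  2.37  2.26  1.55  1.58] [ 498.3  -291.91  305.67] 27.15906793555241 [-0.03 -0.21 -0.78]
[[-0.01  0.19  0.98]
 [-0.    0.98 -0.19]
 [-1.   -0.   -0.  ]]
```

View pics/hover.png

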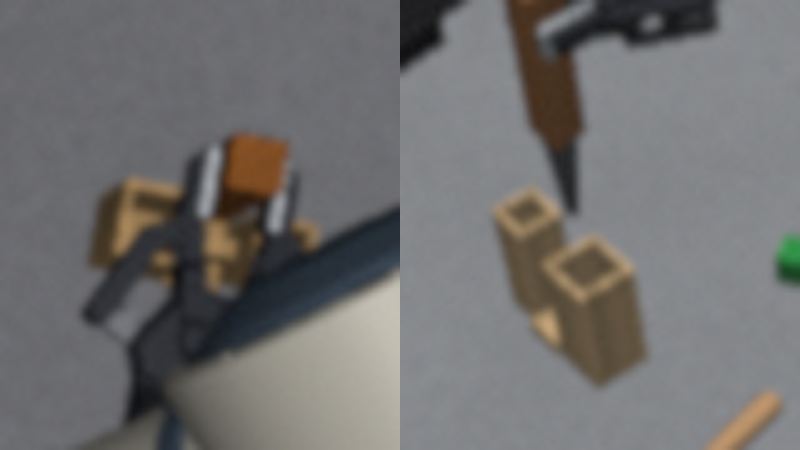

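Run:
```python
from jp import *
s=np.load("st.npz");p=s["p"];R=s["R"]; sc=np.load("scene1.npz");tp=np.load("top1.npz")
g=lambda d,x,y,u0,v0,z:ray(d,(x+.5)/5-.5+u0,(y+.5)/5-.5+v0,z)
tip=p+R@[156,0,14];back=p+R@[-34,0,14];print("pred tip",tip,"back",back)
print("scene tip at pred z, plane",g(sc,172,213,160,90,tip[2]))
w=[g(sc,x-400,y,160,90,95)[:2] for x,y in((545,262),(592,236),(635,268),(587,303))]
n=[g(sc,x-400,y,160,90,95)[:2] for x,y in((495,207),(527,187),(560,210),(528,235))]
print("wide",np.mean(w,0),"narrow",np.mean(n,0))
q=[g(tp,x,y,320,170,back[2])[:2] for x,y in((233,135),(288,142),(275,196),(224,190))]
print("top back",np.mean(q,0))
# height from scene tip: pixel projection of pred for several tip distances
for L in(150,156,160):
    t=p+R@[L,0,14];c=sc["world_to_cam"][:3,:3]@t+sc["world_to_cam"][:3,3];m=sc["mtx"]@[c[0],-c[1],-c[2]];m=m[:2]/m[2];print(L,(m-[160,90])*5)
```

```text
pred tip [ 511.18 -295.07  149.61] back [ 512.22 -294.52  339.6 ]
scene tip at pred z, plane [ 510.28 -296.53  149.61]
wide [ 505.05 -294.89] narrow [ 489.01 -370.19]
top back [ 512.2  -293.56]
150 [169.41 206.14]
156 [170.68 212.64]
160 [171.52 216.95]
```

>>> {"method": "jog_arm", "body": {
  "commands": [
    {"grip":0.1,"linear":[0.0,-0.015,-0.04],"angular":[0,0,0]},
    {"grip":0.1,"linear":[0.5,-0.015,-0.04],"angular":[0,0,0]},
    {"grip":0.1,"linear":[1.0,-0.015,-0.04],"angular":[0,0,0]},
    {"grip":0.1,"linear":[1.0,-0.015,-0.04],"angular":[0,0,0]}
  ]
}}

```text
clock: 8.75
tool_pos: [495.2, -292.0, 221.9]
tcp_rot: [0.701, 0.069, 0.707, -0.067]
force: [-0.8, 0.3, -1.6]
finger_gap: 27.0
grasp_force: 59.4
```

>>> {"method": "jog_arm", "body": {
  "commands": [
    {"grip":0.1,"linear":[0.15,0,0],"angular":[0,0,0]},
    {"grip":0.1,"linear":[0.3,0,0],"angular":[0,0,0]},
    {"grip":0.1,"linear":[0.45,0,0],"angular":[0,0,0]},
    {"grip":0.1,"linear":[0.45,0,0],"angular":[0,0,0]}
  ]
}}

```text
clock: 9.25
tool_pos: [495.0, -292.0, 189.0]
tcp_rot: [0.702, 0.068, 0.705, -0.068]
force: [-0.5, 0.5, -1.5]
finger_gap: 27.0
grasp_force: 59.4
```

```bash
python3 -c "
from jp import *
p,R,o=cur();print(o['clock'],p,R.as_matrix(),o['force'],o['wrist_torque'],o['finger_gap'])"
```

```text
9.25 [ 495.   -292.04  189.04] [[-0.    0.19  0.98]
 [-0.    0.98 -0.19]
 [-1.   -0.   -0.  ]] [-0.53  0.51 -1.52] [0.13 0.65 0.01] 27.008831620571186
```

>>> {"method": "jog_arm", "body": {
  "commands": [
    {"grip":0.1,"linear":[0.07,0,0],"angular":[0,0,0]},
    {"grip":0.1,"linear":[0.14,0,0],"angular":[0,0,0]},
    {"grip":0.1,"linear":[0.2,0,0],"angular":[0,0,0]},
    {"grip":0.1,"linear":[0.2,0,0],"angular":[0,0,0]}
  ]
}}

```text
clock: 9.75
tool_pos: [494.9, -292.0, 172.9]
tcp_rot: [0.702, 0.068, 0.705, -0.068]
force: [0.2, -0.1, -1.2]
finger_gap: 26.7
grasp_force: 59.4
```

>>> {"method": "jog_arm", "body": {
  "commands": [
    {"grip":0.1,"linear":[0.03,0,0],"angular":[0,0,0]},
    {"grip":0.1,"linear":[0.06,0,0],"angular":[0,0,0]},
    {"grip":0.1,"linear":[0.06,0,0],"angular":[0,0,0]}
  ]
}}

```text
clock: 10.12
tool_pos: [494.8, -292.0, 168.4]
tcp_rot: [0.702, 0.068, 0.705, -0.068]
force: [0.4, -0.0, -1.3]
finger_gap: 26.8
grasp_force: 59.4
```

>>> {"method": "jog_arm", "body": {
  "commands": [
    {"grip":0.1,"linear":[0.015,0,0],"angular":[0,0,0]},
    {"grip":0.1,"linear":[0.03,0,0],"angular":[0,0,0]},
    {"grip":0.1,"linear":[0.03,0,0],"angular":[0,0,0]}
  ]
}}

```text
clock: 10.5
tool_pos: [494.8, -292.0, 166.0]
tcp_rot: [0.702, 0.068, 0.705, -0.068]
force: [-0.2, 0.4, -0.9]
finger_gap: 27.8
grasp_force: 59.4
```

>>> {"method": "jog_arm", "body": {
  "commands": [
    {"grip":0.1,"linear":[0.02,0,0],"angular":[0,0,0]},
    {"grip":0.1,"linear":[0.02,0,0],"angular":[0,0,0]}
  ]
}}

```text
clock: 10.75
tool_pos: [494.8, -292.0, 164.4]
tcp_rot: [0.702, 0.068, 0.705, -0.068]
force: [0.3, 0.8, -1.1]
finger_gap: 27.1
grasp_force: 59.4
```

>>> {"method": "jog_arm", "body": {
  "commands": [
    {"grip":0.1,"linear":[0.02,0,0],"angular":[0,0,0]},
    {"grip":0.1,"linear":[0.02,0,0],"angular":[0,0,0]}
  ]
}}

```text
clock: 11.0
tool_pos: [494.8, -292.0, 162.8]
tcp_rot: [0.702, 0.068, 0.705, -0.068]
force: [0.8, 0.2, -1.2]
finger_gap: 26.8
grasp_force: 59.4
```

>>> {"method": "jog_arm", "body": {
  "commands": [
    {"grip":0.1,"linear":[0.015,0,0],"angular":[0,0,0]},
    {"grip":0.1,"linear":[0.015,0,0],"angular":[0,0,0]}
  ]
}}

```text
clock: 11.25
tool_pos: [494.8, -292.0, 161.6]
tcp_rot: [0.702, 0.068, 0.705, -0.068]
force: [0.4, -0.3, -1.9]
finger_gap: 26.9
grasp_force: 59.4
```

>>> {"method": "jog_arm", "body": {
  "commands": [
    {"grip":0.1,"linear":[0.015,0,0],"angular":[0,0,0]},
    {"grip":0.1,"linear":[0.015,0,0],"angular":[0,0,0]}
  ]
}}

```text
clock: 11.5
tool_pos: [494.8, -292.0, 161.0]
tcp_rot: [0.703, 0.067, 0.705, -0.068]
force: [-1.0, 0.6, 4.6]
finger_gap: 27.5
grasp_force: 59.4
```

>>> {"method": "jog_arm", "body": {
  "commands": [
    {"grip":0.1,"linear":[0.015,0,0],"angular":[0,0,0]},
    {"grip":0.1,"linear":[0.015,0,0],"angular":[0,0,0]}
  ]
}}

```text
clock: 11.75
tool_pos: [494.8, -291.9, 160.8]
tcp_rot: [0.704, 0.067, 0.704, -0.069]
force: [-1.2, 1.4, 15.7]
finger_gap: 26.9
grasp_force: 59.5
```

>>> {"method": "jog_arm", "body": {
  "commands": [
    {"grip":0.1,"linear":[0.015,0,0],"angular":[0,0,0]},
    {"grip":0.1,"linear":[0.015,0,0],"angular":[0,0,0]}
  ]
}}

```text
clock: 12.0
tool_pos: [494.7, -291.9, 160.6]
tcp_rot: [0.704, 0.067, 0.703, -0.069]
force: [-1.4, 0.3, 24.6]
finger_gap: 26.7
grasp_force: 59.6
```

>>> {"method": "jog_arm", "body": {
  "commands": [
    {"grip":0.1,"linear":[-0.025,0,0],"angular":[0,0,0]},
    {"grip":0.1,"linear":[-0.025,0,0],"angular":[0,0,0]}
  ]
}}

```text
clock: 12.25
tool_pos: [494.8, -292.0, 160.9]
tcp_rot: [0.703, 0.067, 0.705, -0.069]
force: [-0.2, -0.4, 8.7]
finger_gap: 26.7
grasp_force: 59.4
```

>>> {"method": "jog_arm", "body": {
  "commands": [
    {"grip":0.6,"linear":[0,0,0],"angular":[0,0,0]},
    {"grip":0.6,"linear":[0,0,0],"angular":[0,0,0]},
    {"grip":0.6,"linear":[0,0,0],"angular":[0,0,0]},
    {"grip":0.6,"linear":[0,0,0],"angular":[0,0,0]}
  ]
}}

```text
clock: 12.75
tool_pos: [494.8, -292.0, 160.0]
tcp_rot: [0.702, 0.068, 0.705, -0.068]
force: [0.3, -0.6, -0.0]
finger_gap: 50.8
grasp_force: 0.0
```

>>> {"method": "jog_arm", "body": {
  "commands": [
    {"grip":0.6,"linear":[0,0,-0.3],"angular":[0,0,0]},
    {"grip":0.6,"linear":[0,0,-0.6],"angular":[0,0,0]},
    {"grip":0.6,"linear":[0,0,-0.9],"angular":[0,0,0]},
    {"grip":0.6,"linear":[0,0,-0.9],"angular":[0,0,0]}
  ]
}}

```text
clock: 13.25
tool_pos: [423.1, -279.1, 159.9]
tcp_rot: [0.702, 0.069, 0.706, -0.069]
force: [-0.2, -0.2, -1.3]
finger_gap: 50.8
grasp_force: 0.0
```

Run:
```python
from jp import *
from workcell import r
import cv2
p,R,o=cur();print(o["clock"],p,o["joint_pos"],o["finger_gap"],o["force"])
ims=[]
for n,(u,v,w,h),s in(("top",(320,170,80,90),5),("scene",(160,90,80,90),5)):
    c=r.capture(n); ims.append(cv2.resize(c["color"][v:v+h,u:u+w,::-1],None,fx=s,fy=s,interpolation=cv2.INTER_CUBIC))
cv2.imwrite("pics/rel.png",np.hstack(ims))
# slim: handle back end and yaw from top view
S0=np.array([563.8,57.9]);d=np.array([531.,-120.7])-S0;d/=np.linalg.norm(d)
g=S0+d*30; print("grasp",g,d)
z=[0,0,-1.]; x=np.r_[d,0]; Rg=Ro.from_matrix(np.c_[x,np.cross(z,x),z])
for seed in(0,3): print(ik(P,np.r_[g,120],Rg,np.array([-.1,.6,1.5,seed*.0,1,seed])))
```

```text
13.25 [ 423.06 -279.1   159.87] [-1.32  1.38  2.49  1.92  1.86  0.89] 50.83645218778898 [-0.22 -0.21 -1.33]
grasp [558.38  28.39] [-0.18 -0.98]
(array([-0.06,  0.57,  1.65, -0.  ,  0.91, -3.02]), np.float64(1.6530813474254595e-09))
(array([-0.11,  0.57,  1.67,  0.11,  0.89,  3.08]), np.float64(0.11074847851810705))
```

View pics/rel.png

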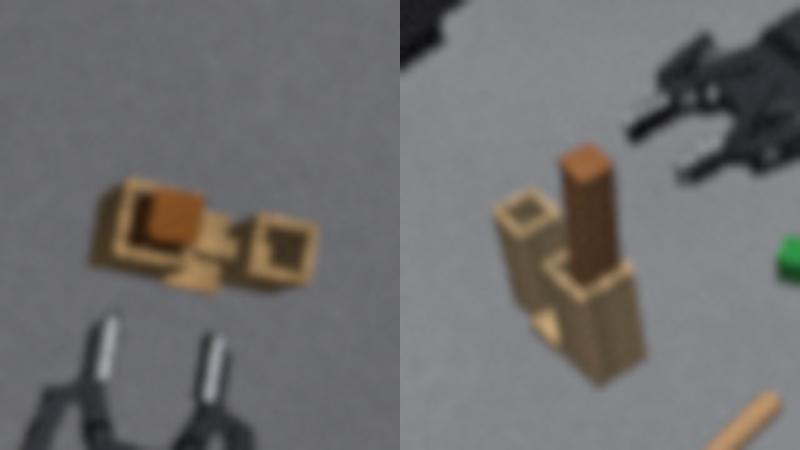

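Thick dibber stands in the wide tube and the gripper is clear. Planning the way to the slim one.

Run:
```python
from jp import *
p,R,o=cur()
d=-np.array([-.18,-.98]);d/=np.linalg.norm(d); g=np.array([558.4,28.4])
z=[0,0,-1.]; x=np.r_[d,0]; Rg=Ro.from_matrix(np.c_[x,np.cross(z,x),z])
j,e=ik(P,np.r_[g,130],Rg,np.array([-.06,.57,1.65,0,.91,.12]));print(j,e)
jpath(o["joint_pos"],j,1,0,25,p,R)
```

```text
[-0.06  0.56  1.65  0.    0.94  0.13] 1.1074909226512931e-10
rows 2 [-0.22, 0.97, 0.22] [-0.48, -0.18, -0.26] tcp [ 456. -206.  177.] tip [ 481. -204.  179.]
rows 2 [-0.24, 0.9, 0.24] [-0.49, -0.19, -0.28] tcp [ 470. -131.  187.] tip [ 494. -123.  190.]
rows 2 [-0.25, 0.81, 0.26] [-0.48, -0.2, -0.31] tcp [467. -60. 188.] tip [488. -46. 191.]
rows 2 [-0.26, 0.71, 0.26] [-0.47, -0.22, -0.32] tcp [451.   1. 181.] tip [467.  21. 182.]
rows 2 [-0.23, 0.61, 0.23] [-0.46, -0.23, -0.35] tcp [425.  48. 164.] tip [436.  70. 164.]
rows 3 [-0.18, 0.5, 0.2] [-0.45, -0.24, -0.38] tcp [399.  77. 142.] tip [404. 101. 138.]
rows 3 [-0.11, 0.41, 0.13] [-0.43, -0.24, -0.4] tcp [377.  88. 116.] tip [377. 112. 109.]
rows 3 [-0.02, 0.33, 0.05] [-0.42, -0.24, -0.42] tcp [367.  84.  92.] tip [362. 106.  80.]
rows 3 [0.09, 0.29, -0.06] [-0.41, -0.23, -0.45] tcp [373.  70.  73.] tip [365.  87.  57.]
rows 3 [0.2, 0.3, -0.19] [-0.4, -0.23, -0.46] tcp [396.  49.  63.] tip [388.  63.  44.]
rows 3 [0.31, 0.34, -0.33] [-0.39, -0.2, -0.47] tcp [438.  32.  68.] tip [431.  41.  45.]
rows 3 [0.39, 0.44, -0.48] [-0.4, -0.19, -0.48] tcp [494.  23.  89.] tip [490.  27.  65.]
rows 3 [0.43, 0.58, -0.62] [-0.4, -0.19, -0.47] tcp [558.  28. 130.] tip [558.  28. 105.]
```

Run:
```python
from jp import *
p,R,o=cur()
d=-np.array([-.18,-.98]);d/=np.linalg.norm(d); g=np.array([558.4,28.4])
z=[0,0,-1.]; x=np.r_[d,0]; Rg=Ro.from_matrix(np.c_[x,np.cross(z,x),z])
j,e=ik(P,np.r_[g,220],Rg,np.array([-.06,.57,1.65,0,.91,.12]));print(j,e)
m=(o["joint_pos"]+j)/2;m[1]-=.33;m[2]-=.1;m[4]=1.5
jpath(o["joint_pos"],j,1,0,25,p,R,m)
```

```text
[-0.06  0.44  1.56 -0.    1.15  0.13] 1.3377294241901766e-09
rows 3 [-0.55, 0.99, 0.31] [-0.55, -0.31, -0.48] tcp [ 464. -206.  204.] tip [ 489. -203.  207.]
rows 3 [-0.58, 0.82, 0.37] [-0.55, -0.33, -0.5] tcp [ 481. -128.  234.] tip [ 504. -117.  238.]
rows 3 [-0.54, 0.6, 0.39] [-0.54, -0.33, -0.53] tcp [480. -57. 249.] tip [498. -40. 251.]
rows 3 [-0.46, 0.35, 0.37] [-0.52, -0.33, -0.57] tcp [469.  -4. 252.] tip [481.  18. 251.]
rows 3 [-0.29, 0.09, 0.26] [-0.5, -0.31, -0.6] tcp [458.  26. 252.] tip [465.  49. 245.]
rows 3 [-0.15, 0.15, 0.19] [-0.42, -0.32, -0.5] tcp [449.  41. 238.] tip [451.  63. 225.]
rows 3 [-0.12, 0.27, 0.2] [-0.33, -0.36, -0.43] tcp [442.  45. 210.] tip [441.  64. 194.]
rows 3 [0.02, 0.23, 0.09] [-0.32, -0.34, -0.45] tcp [448.  40. 192.] tip [444.  54. 172.]
rows 3 [0.17, 0.27, -0.05] [-0.31, -0.3, -0.48] tcp [471.  30. 186.] tip [467.  40. 163.]
rows 3 [0.28, 0.34, -0.21] [-0.32, -0.29, -0.49] tcp [509.  24. 194.] tip [506.  29. 170.]
rows 3 [0.36, 0.47, -0.38] [-0.33, -0.27, -0.5] tcp [559.  29. 220.] tip [559.  29. 195.]
```

>>> {"method": "jog_arm", "body": {
  "commands": [
    {"grip":0.2,"linear":[-0.25,0.2,0],"angular":[-0.18,-0.1,-0.16]},
    {"grip":0.2,"linear":[-0.4,0.6,0.15],"angular":[-0.36,-0.2,-0.32]},
    {"grip":0.2,"linear":[-0.55,0.99,0.31],"angular":[-0.55,-0.31,-0.48]}
  ]
}}

```text
clock: 13.72
tool_pos: [464.8, -204.2, 204.7]
tcp_rot: [0.745, -0.13, 0.651, -0.059]
force: [0.6, -0.9, 0.4]
finger_gap: 16.7
grasp_force: 0.0
```

>>> {"method": "jog_arm", "body": {
  "commands": [
    {"grip":0.2,"linear":[-0.2,0.28,0.12],"angular":[-0.18,-0.11,-0.17]},
    {"grip":0.2,"linear":[-0.4,0.55,0.25],"angular":[-0.36,-0.22,-0.34]},
    {"grip":0.2,"linear":[-0.58,0.82,0.37],"angular":[-0.55,-0.33,-0.5]}
  ]
}}

```text
clock: 14.1
tool_pos: [482.0, -125.6, 235.0]
tcp_rot: [0.758, -0.324, 0.564, -0.05]
force: [0.2, -0.1, 0.1]
finger_gap: 17.4
grasp_force: 0.0
```

>>> {"method": "jog_arm", "body": {
  "commands": [
    {"grip":0.6,"linear":[-0.18,0.2,0.13],"angular":[-0.18,-0.11,-0.18]},
    {"grip":0.6,"linear":[-0.36,0.4,0.26],"angular":[-0.36,-0.22,-0.36]},
    {"grip":0.6,"linear":[-0.54,0.6,0.39],"angular":[-0.54,-0.33,-0.53]}
  ]
}}

```text
clock: 14.48
tool_pos: [480.4, -55.4, 249.3]
tcp_rot: [0.736, -0.505, 0.448, -0.047]
force: [1.0, -1.1, 0.0]
finger_gap: 51.2
grasp_force: 0.0
```

>>> {"method": "jog_arm", "body": {
  "commands": [
    {"grip":0.6,"linear":[-0.15,0.12,0.12],"angular":[-0.17,-0.11,-0.19]},
    {"grip":0.6,"linear":[-0.3,0.24,0.25],"angular":[-0.35,-0.22,-0.38]},
    {"grip":0.6,"linear":[-0.46,0.35,0.37],"angular":[-0.52,-0.33,-0.57]}
  ]
}}

```text
clock: 14.85
tool_pos: [468.9, -1.9, 252.8]
tcp_rot: [0.682, -0.662, 0.306, -0.051]
force: [0.2, -0.5, -0.7]
finger_gap: 51.2
grasp_force: 0.0
```

>>> {"method": "jog_arm", "body": {
  "commands": [
    {"grip":0.6,"linear":[-0.1,0.03,0.09],"angular":[-0.17,-0.1,-0.2]},
    {"grip":0.6,"linear":[-0.2,0.06,0.18],"angular":[-0.34,-0.2,-0.4]},
    {"grip":0.6,"linear":[-0.29,0.09,0.26],"angular":[-0.5,-0.31,-0.6]}
  ]
}}

```text
clock: 15.22
tool_pos: [457.9, 28.1, 253.3]
tcp_rot: [-0.596, 0.787, -0.147, 0.063]
force: [0.1, 0.0, -0.1]
finger_gap: 51.4
grasp_force: 0.0
```

>>> {"method": "jog_arm", "body": {
  "commands": [
    {"grip":0.6,"linear":[-0.05,0.05,0.06],"angular":[-0.14,-0.11,-0.17]},
    {"grip":0.6,"linear":[-0.1,0.1,0.12],"angular":[-0.28,-0.22,-0.34]},
    {"grip":0.6,"linear":[-0.15,0.15,0.19],"angular":[-0.42,-0.32,-0.5]}
  ]
}}

```text
clock: 15.6
tool_pos: [448.9, 42.8, 238.4]
tcp_rot: [-0.504, 0.862, 0.001, 0.058]
force: [-0.6, 0.8, -0.3]
finger_gap: 51.3
grasp_force: 0.0
```

Run:
```python
from jp import *
p,R,o=cur()
d=-np.array([-.18,-.98]);d/=np.linalg.norm(d); g=np.array([558.4,28.4])
z=[0,0,-1.]; x=np.r_[d,0]; Rg=Ro.from_matrix(np.c_[x,np.cross(z,x),z])
j,e=ik(P,np.r_[g,180],Rg,np.array([-.06,.57,1.65,0,.91,.12]));print(o["joint_pos"],j,p)
jpath(o["joint_pos"],j,1,0,25,p,R)
```

```text
[-0.62  0.56  1.89  0.88  1.47  0.47] [-0.06  0.49  1.6  -0.    1.05  0.13] [448.91  42.81 238.43]
rows 4 [-0.14, 0.58, 0.33] [-0.55, -0.58, -0.7] tcp [443.  44. 184.] tip [440.  60. 165.]
rows 4 [0.28, 0.5, 0.02] [-0.53, -0.51, -0.79] tcp [480.  27. 162.] tip [476.  35. 139.]
rows 4 [0.64, 0.69, -0.36] [-0.53, -0.45, -0.85] tcp [559.  28. 180.] tip [559.  28. 155.]
```

>>> {"method": "jog_arm", "body": {
  "commands": [
    {"grip":0.6,"linear":[-0.03,0.15,0.08],"angular":[-0.14,-0.15,-0.18]},
    {"grip":0.6,"linear":[-0.07,0.29,0.17],"angular":[-0.28,-0.29,-0.35]},
    {"grip":0.6,"linear":[-0.1,0.44,0.25],"angular":[-0.41,-0.44,-0.52]},
    {"grip":0.6,"linear":[-0.14,0.58,0.33],"angular":[-0.55,-0.58,-0.7]}
  ]
}}

```text
clock: 16.1
tool_pos: [443.3, 43.8, 184.0]
tcp_rot: [-0.352, 0.909, 0.224, 0.018]
force: [-0.0, 0.3, -0.2]
finger_gap: 51.1
grasp_force: 0.0
```

>>> {"method": "jog_arm", "body": {
  "commands": [
    {"grip":0.6,"linear":[0.07,0.13,0],"angular":[-0.13,-0.13,-0.2]},
    {"grip":0.6,"linear":[0.14,0.25,0.01],"angular":[-0.27,-0.26,-0.4]},
    {"grip":0.6,"linear":[0.21,0.38,0.02],"angular":[-0.4,-0.38,-0.6]},
    {"grip":0.6,"linear":[0.28,0.5,0.02],"angular":[-0.53,-0.51,-0.79]}
  ]
}}

```text
clock: 16.6
tool_pos: [480.0, 27.8, 162.1]
tcp_rot: [-0.18, 0.877, 0.445, 0.001]
force: [0.3, 0.1, -0.5]
finger_gap: 51.2
grasp_force: 0.0
```

>>> {"method": "jog_arm", "body": {
  "commands": [
    {"grip":0.6,"linear":[0.16,0.17,-0.09],"angular":[-0.13,-0.11,-0.21]},
    {"grip":0.6,"linear":[0.32,0.34,-0.18],"angular":[-0.27,-0.22,-0.42]},
    {"grip":0.6,"linear":[0.48,0.52,-0.27],"angular":[-0.4,-0.34,-0.64]},
    {"grip":0.6,"linear":[0.64,0.69,-0.36],"angular":[-0.53,-0.45,-0.85]},
    {"grip":0.6,"linear":[0.64,0.69,-0.36],"angular":[-0.53,-0.45,-0.85]}
  ]
}}

```text
clock: 17.23
tool_pos: [558.4, 29.5, 179.9]
tcp_rot: [-0.002, 0.769, 0.639, -0.0]
force: [-0.4, -0.2, 0.1]
finger_gap: 51.3
grasp_force: 0.0
```

Run:
```python
from jp import *
from workcell import r
import cv2
p,R,o=cur();print(o["clock"],p,R.as_matrix(),o["joint_pos"])
c=r.capture("wrist"); np.savez("wrist2.npz",p=p,R=R.as_matrix(),**{k:np.asarray(v) for k,v in c.items()})
cv2.imwrite("pics/w2.png",cv2.resize(c["color"][:,:,::-1],(800,600),interpolation=cv2.INTER_CUBIC))
```

```text
17.225 [558.35  29.55 179.89] [[ 0.18  0.98 -0.  ]
 [ 0.98 -0.18  0.  ]
 [ 0.   -0.   -1.  ]] [-0.06  0.49  1.6   0.    1.06  0.13]
```

View pics/w2.png

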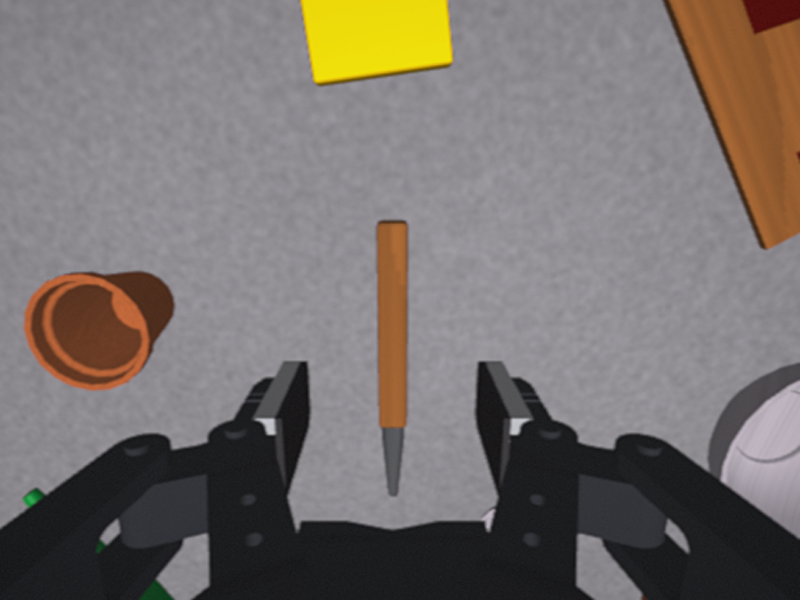

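Wrist view: slim dibber centred, back end at (392,223), handle/steel joint (393,427), tip (393,494). The pot is well to the left.

Run:
```python
from jp import *
d=np.load("wrist2.npz"); M=d["mtx"];T=d["tool_from_camera"]
q=[]
for u,v,z in((392,223,18),(393,427,18),(393,494,9)):
    a=np.linalg.inv(M)@[u*.64,v*.64,1]; w=d["R"]@(T[:3,:3]@[a[0],-a[1],-a[2]]); c=d["R"]@T[:3,3]+d["p"]; q.append(c+w*(z-c[2])/w[2])
q=np.array(q);print(q,np.linalg.norm(q[2]-q[0]),np.degrees(np.arctan2(*(q[1]-q[0])[[1,0]])))
e=q[0];u=(q[2]-q[0])/np.linalg.norm(q[2]-q[0]);print("grasp at 30:",e+u*30)
print((d["R"].T@(e+u*30-d["p"]))/80)
```

```text
[[ 564.61   62.81   18.  ]
 [ 541.44  -64.05   18.  ]
 [ 531.04 -119.56    9.  ]] 185.6452583240076 -100.34768646359002
grasp at 30: [559.18  33.34  16.55]
[0.04 0.01 2.04]
```

>>> {"method": "jog_arm", "body": {
  "commands": [
    {"grip":0.6,"linear":[0.04,0.01,0.5],"angular":[0,0,0]},
    {"grip":0.6,"linear":[0.04,0.01,1],"angular":[0,0,0]},
    {"grip":0.6,"linear":[0.04,0.01,1],"angular":[0,0,0]}
  ]
}}

```text
clock: 17.65
tool_pos: [556.5, 30.4, 96.8]
tcp_rot: [-0.005, 0.771, 0.637, -0.003]
force: [-0.3, -0.2, -0.1]
finger_gap: 50.9
grasp_force: 0.0
```

>>> {"method": "jog_arm", "body": {
  "commands": [
    {"grip":0.6,"linear":[0,0,0.5],"angular":[0,0,0]},
    {"grip":0.6,"linear":[0,0,0.89],"angular":[0,0,0]},
    {"grip":0.6,"linear":[0,0,0.89],"angular":[0,0,0]},
    {"grip":0.0,"linear":[0,0,0.89],"angular":[0,0,0]},
    {"grip":0.0,"linear":[0,0,0.89],"angular":[0,0,0]},
    {"grip":0.0,"linear":[0,0,0.89],"angular":[0,0,0]},
    {"grip":0.0,"linear":[0,0,0.89],"angular":[0,0,0]},
    {"grip":0.0,"linear":[0,0,0.89],"angular":[0,0,0]}
  ]
}}

```text
clock: 18.65
tool_pos: [559.3, 30.3, 29.4]
tcp_rot: [-0.002, 0.77, 0.638, -0.0]
force: [-1.2, -0.2, 14.7]
finger_gap: 16.1
grasp_force: 59.1
```

>>> {"method": "jog_arm", "body": {
  "commands": [
    {"grip":0.0,"linear":[0,0,-0.4],"angular":[0,0,0]},
    {"grip":0.0,"linear":[0,0,-1],"angular":[0,0,0]}
  ]
}}

```text
clock: 18.9
tool_pos: [558.3, 30.2, 108.7]
tcp_rot: [-0.003, 0.77, 0.638, -0.002]
force: [1.2, -0.1, 0.0]
finger_gap: 16.3
grasp_force: 59.4
```

>>> {"method": "jog_arm", "body": {
  "commands": [
    {"grip":0.0,"linear":[0,0,-0.7],"angular":[0,0,0]},
    {"grip":0.0,"linear":[0,0,-1],"angular":[0,0,0]},
    {"grip":0.0,"linear":[0,0,-1],"angular":[0,0,0]}
  ]
}}

```text
clock: 19.27
tool_pos: [560.3, 30.0, 190.4]
tcp_rot: [-0.001, 0.77, 0.638, 0.0]
force: [-0.1, -0.0, 0.0]
finger_gap: 16.2
grasp_force: 59.4
```

```bash
cat >> jp.py <<'E'
def targetU(c,z,yaw,off):
    p,R=target(c,z,yaw,off); M=R.as_matrix(); return p,Ro.from_matrix(np.c_[-M[:,0],-M[:,1],M[:,2]])
E
python3 - <<'E'
from jp import *
p,R,o=cur()
pt,Rt=targetU([492,-370.5],315,-11.5,19)
j,e=ik(P,pt,Rt,np.array([-1.23,.8,2.25,2.1,1.52,-1.5]));print(o["clock"],o["joint_pos"],j,e,p,o["finger_gap"])
m=(o["joint_pos"]+j)/2;m[1]-=.3;m[2]-=.1;m[4]=1.5
jpath(o["joint_pos"],j,0,-155,19,p,R,m)
E
```

```text
19.275 [-0.05  0.48  1.58  0.    1.08  0.13] [-1.24  0.69  2.25  2.1   1.47 -1.4 ] 2.7128019332239734e-15 [560.33  29.97 190.38] 16.211496287729606
rows 2 [-0.08, -0.4, -0.14] [0.15, 0.3, 0.09] tcp [528.  30. 202.] tip [ 490. -116.  159.]
rows 2 [0.05, -0.3, -0.23] [0.08, 0.33, 0.07] tcp [506.  36. 222.] tip [462. -98. 155.]
rows 2 [0.16, -0.22, -0.32] [0.01, 0.37, 0.04] tcp [494.  43. 253.] tip [447. -74. 160.]
rows 2 [0.27, -0.11, -0.38] [-0.07, 0.37, 0.0] tcp [492.  47. 291.] tip [449. -50. 176.]
rows 2 [0.36, -0.01, -0.45] [-0.15, 0.37, -0.05] tcp [496.  44. 337.] tip [464. -31. 203.]
rows 2 [0.45, 0.1, -0.5] [-0.22, 0.36, -0.09] tcp [502.  33. 389.] tip [489. -21. 243.]
rows 2 [-0.19, 0.42, -0.27] [-0.29, 0.29, 0.09] tcp [523.  -5. 388.] tip [517. -37. 235.]
rows 2 [-0.19, 0.54, -0.41] [-0.37, 0.24, 0.09] tcp [541. -58. 387.] tip [544. -73. 231.]
rows 2 [-0.22, 0.65, -0.52] [-0.43, 0.17, 0.07] tcp [ 549. -126.  381.] tip [ 561. -131.  225.]
rows 2 [-0.26, 0.76, -0.59] [-0.48, 0.11, 0.06] tcp [ 542. -205.  368.] tip [ 563. -205.  213.]
rows 2 [-0.31, 0.86, -0.62] [-0.5, 0.03, 0.04] tcp [ 518. -287.  346.] tip [ 541. -288.  191.]
rows 2 [-0.39, 0.95, -0.64] [-0.52, -0.05, 0.03] tcp [ 473. -367.  315.] tip [ 492. -371.  160.]
```

Run:
```python
from jp import *
p,R,o=cur()
pt,Rt=targetU([492,-370.5],385,-11.5,19)
j,e=ik(P,pt,Rt,np.array([-1.23,.8,2.25,2.1,1.52,-1.5]));print(j,e)
m=(o["joint_pos"]+j)/2;m[1]-=.25;m[2]-=.1;m[4]=1.5
jpath(o["joint_pos"],j,0,-155,19,p,R,m)
```

```text
[-1.24  0.49  2.2   2.06  1.35 -1.18] 2.0892137241079672e-13
rows 2 [-0.09, -0.36, -0.21] [0.13, 0.29, 0.12] tcp [531.  28. 207.] tip [ 491. -117.  165.]
rows 2 [0.04, -0.29, -0.29] [0.07, 0.33, 0.1] tcp [510.  33. 232.] tip [ 462. -100.  166.]
rows 2 [0.15, -0.2, -0.36] [0.0, 0.35, 0.06] tcp [499.  39. 265.] tip [448. -78. 175.]
rows 2 [0.27, -0.13, -0.43] [-0.06, 0.36, 0.02] tcp [495.  43. 307.] tip [447. -55. 195.]
rows 2 [0.37, -0.03, -0.48] [-0.13, 0.37, -0.02] tcp [498.  40. 355.] tip [459. -36. 224.]
rows 2 [0.46, 0.05, -0.51] [-0.19, 0.35, -0.08] tcp [501.  30. 409.] tip [480. -25. 265.]
rows 2 [-0.11, 0.46, -0.31] [-0.3, 0.27, 0.09] tcp [523.  -9. 415.] tip [509. -44. 263.]
rows 2 [-0.12, 0.55, -0.41] [-0.37, 0.23, 0.08] tcp [540. -62. 420.] tip [536. -82. 265.]
rows 2 [-0.15, 0.67, -0.49] [-0.41, 0.18, 0.08] tcp [ 548. -129.  421.] tip [ 554. -138.  265.]
rows 2 [-0.18, 0.77, -0.56] [-0.45, 0.11, 0.07] tcp [ 541. -206.  417.] tip [ 555. -210.  261.]
rows 2 [-0.22, 0.87, -0.59] [-0.48, 0.06, 0.06] tcp [ 517. -287.  405.] tip [ 536. -291.  250.]
rows 2 [-0.28, 0.95, -0.61] [-0.5, 0.0, 0.05] tcp [ 473. -367.  385.] tip [ 491. -371.  230.]
```

>>> {"method": "jog_arm", "body": {
  "commands": [
    {"grip":0,"linear":[-0.04,-0.18,-0.1],"angular":[0.06,0.15,0.06]},
    {"grip":0,"linear":[-0.09,-0.36,-0.21],"angular":[0.13,0.29,0.12]}
  ]
}}

```text
clock: 19.52
tool_pos: [528.8, 28.7, 204.2]
tcp_rot: [-0.079, 0.787, 0.611, 0.035]
force: [0.2, -0.2, -0.6]
finger_gap: 16.1
grasp_force: 59.4
```

>>> {"method": "jog_arm", "body": {
  "commands": [
    {"grip":0,"linear":[0.02,-0.15,-0.15],"angular":[0.03,0.16,0.05]},
    {"grip":0,"linear":[0.04,-0.29,-0.29],"angular":[0.07,0.33,0.1]}
  ]
}}

```text
clock: 19.77
tool_pos: [508.3, 33.3, 229.6]
tcp_rot: [-0.146, 0.795, 0.581, 0.09]
force: [-0.3, -0.1, -0.5]
finger_gap: 16.6
grasp_force: 59.4
```

>>> {"method": "jog_arm", "body": {
  "commands": [
    {"grip":0,"linear":[0.07,-0.1,-0.18],"angular":[0,0.17,0.03]},
    {"grip":0,"linear":[0.15,-0.2,-0.36],"angular":[0,0.35,0.06]}
  ]
}}

```text
clock: 20.02
tool_pos: [497.7, 38.8, 262.5]
tcp_rot: [-0.2, 0.793, 0.553, 0.161]
force: [-0.0, -1.2, -1.0]
finger_gap: 16.5
grasp_force: 59.4
```

>>> {"method": "jog_arm", "body": {
  "commands": [
    {"grip":0,"linear":[0.13,-0.07,-0.22],"angular":[-0.03,0.18,0.01]},
    {"grip":0,"linear":[0.27,-0.13,-0.43],"angular":[-0.06,0.36,0.02]}
  ]
}}

```text
clock: 20.27
tool_pos: [494.2, 42.6, 304.3]
tcp_rot: [-0.239, 0.78, 0.525, 0.242]
force: [-0.0, -0.5, -0.8]
finger_gap: 16.4
grasp_force: 59.4
```

>>> {"method": "jog_arm", "body": {
  "commands": [
    {"grip":0,"linear":[0.18,-0.02,-0.24],"angular":[-0.06,0.18,-0.01]},
    {"grip":0,"linear":[0.37,-0.03,-0.48],"angular":[-0.13,0.37,-0.02]}
  ]
}}

```text
clock: 20.52
tool_pos: [497.1, 40.1, 352.8]
tcp_rot: [-0.261, 0.758, 0.495, 0.336]
force: [0.1, 0.8, -0.8]
finger_gap: 16.3
grasp_force: 59.4
```

>>> {"method": "jog_arm", "body": {
  "commands": [
    {"grip":0,"linear":[0.23,0.02,-0.25],"angular":[-0.1,0.18,-0.04]},
    {"grip":0,"linear":[0.46,0.05,-0.51],"angular":[-0.19,0.35,-0.08]}
  ]
}}

```text
clock: 20.78
tool_pos: [501.1, 30.1, 406.9]
tcp_rot: [-0.26, 0.725, 0.468, 0.433]
force: [-1.6, -0.2, -0.5]
finger_gap: 16.3
grasp_force: 59.4
```

>>> {"method": "jog_arm", "body": {
  "commands": [
    {"grip":0,"linear":[-0.05,0.23,-0.15],"angular":[-0.15,0.14,0.05]},
    {"grip":0,"linear":[-0.11,0.46,-0.31],"angular":[-0.3,0.27,0.09]}
  ]
}}

```text
clock: 21.02
tool_pos: [523.5, -9.5, 411.9]
tcp_rot: [-0.244, 0.722, 0.395, 0.512]
force: [0.6, 0.6, -0.8]
finger_gap: 16.6
grasp_force: 59.4
```

Run:
```python
from jp import *
p,R,o=cur();print(p,o["joint_pos"],o["finger_gap"])
pt,Rt=targetU([492,-370.5],385,-11.5,19)
j,e=ik(P,pt,Rt,np.array([-1.23,.5,2.2,2.06,1.35,-1.2]))
jpath(o["joint_pos"],j,0,-155,19,p,R)
```

```text
[523.53  -9.46 411.89] [-0.74  0.28  1.86  1.2   1.47 -0.63] 16.64102355559908
rows 2 [-0.12, 0.56, -0.41] [-0.36, 0.23, 0.08] tcp [541. -63. 417.] tip [536. -82. 262.]
rows 2 [-0.14, 0.66, -0.5] [-0.42, 0.18, 0.08] tcp [ 548. -130.  419.] tip [ 553. -138.  263.]
rows 2 [-0.16, 0.77, -0.55] [-0.45, 0.12, 0.07] tcp [ 542. -206.  415.] tip [ 555. -210.  260.]
rows 2 [-0.21, 0.86, -0.59] [-0.48, 0.06, 0.05] tcp [ 517. -287.  404.] tip [ 536. -290.  249.]
rows 2 [-0.27, 0.96, -0.6] [-0.49, 0.0, 0.05] tcp [ 474. -367.  385.] tip [ 492. -371.  230.]
```

>>> {"method": "jog_arm", "body": {
  "commands": [
    {"grip":0,"linear":[-0.06,0.28,-0.2],"angular":[-0.18,0.11,0.04]},
    {"grip":0,"linear":[-0.12,0.56,-0.41],"angular":[-0.36,0.23,0.08]}
  ]
}}

```text
clock: 21.28
tool_pos: [540.9, -63.1, 416.8]
tcp_rot: [-0.209, 0.718, 0.314, 0.584]
force: [1.0, -0.7, -0.6]
finger_gap: 16.3
grasp_force: 59.4
```

>>> {"method": "jog_arm", "body": {
  "commands": [
    {"grip":0,"linear":[-0.07,0.33,-0.25],"angular":[-0.21,0.09,0.04]},
    {"grip":0,"linear":[-0.14,0.66,-0.5],"angular":[-0.42,0.18,0.08]}
  ]
}}

```text
clock: 21.52
tool_pos: [548.1, -130.1, 418.5]
tcp_rot: [-0.156, 0.715, 0.223, 0.644]
force: [0.2, -0.5, -0.9]
finger_gap: 16.2
grasp_force: 59.4
```

>>> {"method": "jog_arm", "body": {
  "commands": [
    {"grip":0,"linear":[-0.08,0.38,-0.27],"angular":[-0.22,0.06,0.03]},
    {"grip":0,"linear":[-0.16,0.77,-0.55],"angular":[-0.45,0.12,0.07]}
  ]
}}

```text
clock: 21.78
tool_pos: [541.7, -206.6, 415.2]
tcp_rot: [-0.089, 0.712, 0.127, 0.684]
force: [-0.3, 1.0, -0.2]
finger_gap: 16.8
grasp_force: 59.4
```

>>> {"method": "jog_arm", "body": {
  "commands": [
    {"grip":0,"linear":[-0.1,0.43,-0.29],"angular":[-0.24,0.03,0.03]},
    {"grip":0,"linear":[-0.21,0.86,-0.59],"angular":[-0.48,0.06,0.05]}
  ]
}}

```text
clock: 22.02
tool_pos: [517.2, -287.4, 404.0]
tcp_rot: [-0.01, 0.709, 0.03, 0.705]
force: [1.4, 0.7, -0.5]
finger_gap: 16.9
grasp_force: 59.5
```

>>> {"method": "jog_arm", "body": {
  "commands": [
    {"grip":0,"linear":[-0.13,0.48,-0.3],"angular":[-0.25,0,0.02]},
    {"grip":0,"linear":[-0.27,0.96,-0.6],"angular":[-0.49,0,0.05]},
    {"grip":0,"linear":[-0.27,0.96,-0.6],"angular":[-0.49,0,0.05]},
    {"grip":0,"linear":[-0.27,0.96,-0.6],"angular":[-0.49,0,0.05]}
  ]
}}

```text
clock: 22.52
tool_pos: [474.7, -365.9, 385.5]
tcp_rot: [0.07, 0.705, -0.067, 0.703]
force: [0.6, -1.1, -0.4]
finger_gap: 16.4
grasp_force: 59.5
```

Run:
```python
from jp import *
p,R,o=cur();print(o["clock"],p,o["joint_pos"],o["finger_gap"])
pt,Rt=targetU([492,-370.5],305,-11.5,19)
plan(p,R,pt,Rt,0)
```

```text
22.525 [ 474.75 -365.86  385.48] [-1.23  0.49  2.19  2.06  1.34 -1.17] 16.398928017610043
rows 1 lin [-0.5, 0.01, -0.01] ang [-0.01, 0.0, 0.0] grip 0
rows 1 lin [-0.51, 0.0, 0.0] ang [0.0, 0.0, 0.01] grip 0
```

>>> {"method": "jog_arm", "body": {
  "commands": [
    {"grip":0,"linear":[-0.5,0.01,-0.01],"angular":[-0.01,0,0]},
    {"grip":0,"linear":[-1,0.01,-0.01],"angular":[-0.01,0,0.01]},
    {"grip":0,"linear":[-1,0.01,-0.01],"angular":[-0.01,0,0.01]},
    {"grip":0,"linear":[-1,0.01,-0.01],"angular":[-0.01,0,0.01]}
  ]
}}

```text
clock: 23.02
tool_pos: [473.9, -366.9, 307.0]
tcp_rot: [0.07, 0.704, -0.071, 0.703]
force: [0.4, -0.7, -0.7]
finger_gap: 16.2
grasp_force: 59.5
```

Run:
```python
from jp import *
from workcell import r
import cv2
p,R,o=cur()
print(o["clock"],p,o["finger_gap"],o["force"]);print(R.as_matrix())
np.savez("st2.npz",p=p,R=R.as_matrix())
ims=[]
for n,(u,v,w,h),s in(("top",(330,170,80,90),5),("scene",(160,90,80,90),5)):
    c=r.capture(n); np.savez(n+"2.npz",**{k:np.asarray(x) for k,x in c.items()})
    ims.append(cv2.resize(c["color"][v:v+h,u:u+w,::-1],None,fx=s,fy=s,interpolation=cv2.INTER_CUBIC))
cv2.imwrite("pics/hover2.png",np.hstack(ims))
```

```text
23.025 [ 473.86 -366.86  307.02] 16.194400340351653 [ 0.44 -0.67 -0.69]
[[ 0.   -0.2   0.98]
 [-0.   -0.98 -0.2 ]
 [ 1.   -0.   -0.  ]]
```

View pics/hover2.png

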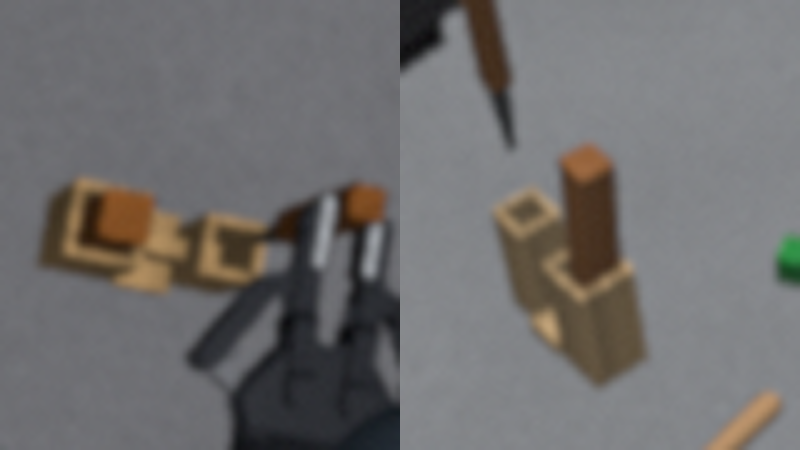

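Run:
```python
from jp import *
s=np.load("st2.npz");p=s["p"];R=s["R"]; sc=np.load("scene2.npz");tp=np.load("top2.npz")
g=lambda d,x,y,u0,v0,z:ray(d,(x+.5)/5-.5+u0,(y+.5)/5-.5+v0,z)
tip=p+R@[-155,0,20];back=p+R@[30,0,20];print("pred tip",tip,"back",back)
print("scene tip",g(sc,112,149,160,90,tip[2]))
print("top tip",g(tp,265,236,330,170,tip[2]),"top back",g(tp,366,204,330,170,back[2]))
for nm,d,q in(("scene",sc,(160,90)),("top",tp,(330,170))):
  for L in(150,155,160):
    t=p+R@[-L,0,20];c=d["world_to_cam"][:3,:3]@t+d["world_to_cam"][:3,3];m=d["mtx"]@[c[0],-c[1],-c[2]];m=m[:2]/m[2];print(nm,L,(m-q)*5)
```

```text
pred tip [ 493.41 -370.7   152.01] back [ 493.47 -370.84  337.01]
scene tip [ 489.78 -371.64  152.01]
top tip [ 495.96 -373.8   152.01] top back [ 493.98 -371.71  337.01]
scene 150 [106.12 144.88]
scene 155 [107.35 150.39]
scene 160 [108.57 155.86]
top 150 [260.12 237.63]
top 155 [257.69 238.46]
top 160 [255.27 239.28]
```

>>> {"method": "jog_arm", "body": {
  "commands": [
    {"grip":0,"linear":[0,-0.015,-0.015],"angular":[0,0,0]},
    {"grip":0,"linear":[-0.4,-0.015,-0.015],"angular":[0,0,0]},
    {"grip":0,"linear":[-0.8,-0.015,-0.015],"angular":[0,0,0]},
    {"grip":0,"linear":[-1,-0.015,-0.015],"angular":[0,0,0]},
    {"grip":0,"linear":[-1,-0.015,-0.015],"angular":[0,0,0]}
  ]
}}

```text
clock: 23.75
tool_pos: [472.5, -365.9, 225.6]
tcp_rot: [0.07, 0.704, -0.071, 0.703]
force: [0.4, 0.5, -0.6]
finger_gap: 16.2
grasp_force: 59.5
```

>>> {"method": "jog_arm", "body": {
  "commands": [
    {"grip":0,"linear":[-0.15,0,0],"angular":[0,0,0]},
    {"grip":0,"linear":[-0.3,0,0],"angular":[0,0,0]},
    {"grip":0,"linear":[-0.3,0,0],"angular":[0,0,0]}
  ]
}}

```text
clock: 24.12
tool_pos: [472.5, -365.9, 201.1]
tcp_rot: [0.07, 0.704, -0.071, 0.703]
force: [0.0, 0.1, -0.6]
finger_gap: 16.1
grasp_force: 59.5
```

>>> {"method": "jog_arm", "body": {
  "commands": [
    {"grip":0,"linear":[-0.07,0,0],"angular":[0,0,0]},
    {"grip":0,"linear":[-0.14,0,0],"angular":[0,0,0]},
    {"grip":0,"linear":[-0.2,0,0],"angular":[0,0,0]},
    {"grip":0,"linear":[-0.2,0,0],"angular":[0,0,0]}
  ]
}}

```text
clock: 24.62
tool_pos: [472.5, -365.8, 185.4]
tcp_rot: [0.07, 0.704, -0.071, 0.703]
force: [0.1, -0.3, 0.2]
finger_gap: 16.1
grasp_force: 59.5
```

>>> {"method": "jog_arm", "body": {
  "commands": [
    {"grip":0,"linear":[-0.06,0,0],"angular":[0,0,0]},
    {"grip":0,"linear":[-0.12,0,0],"angular":[0,0,0]},
    {"grip":0,"linear":[-0.12,0,0],"angular":[0,0,0]}
  ]
}}

```text
clock: 25.0
tool_pos: [472.5, -365.8, 175.8]
tcp_rot: [0.07, 0.704, -0.071, 0.703]
force: [-0.2, 0.8, -1.2]
finger_gap: 16.6
grasp_force: 59.5
```

>>> {"method": "jog_arm", "body": {
  "commands": [
    {"grip":0,"linear":[-0.04,0,0],"angular":[0,0,0]},
    {"grip":0,"linear":[-0.08,0,0],"angular":[0,0,0]},
    {"grip":0,"linear":[-0.08,0,0],"angular":[0,0,0]}
  ]
}}

```text
clock: 25.38
tool_pos: [472.5, -365.8, 169.6]
tcp_rot: [0.07, 0.704, -0.071, 0.703]
force: [-1.0, 0.3, -0.5]
finger_gap: 16.5
grasp_force: 59.5
```

>>> {"method": "jog_arm", "body": {
  "commands": [
    {"grip":0,"linear":[-0.03,0,0],"angular":[0,0,0]},
    {"grip":0,"linear":[-0.03,0,0],"angular":[0,0,0]}
  ]
}}

```text
clock: 25.62
tool_pos: [472.5, -365.8, 167.3]
tcp_rot: [0.07, 0.704, -0.071, 0.703]
force: [-0.5, 0.2, -0.4]
finger_gap: 17.0
grasp_force: 59.5
```

>>> {"method": "jog_arm", "body": {
  "commands": [
    {"grip":0,"linear":[-0.03,0,0],"angular":[0,0,0]},
    {"grip":0,"linear":[-0.03,0,0],"angular":[0,0,0]}
  ]
}}

```text
clock: 25.88
tool_pos: [472.5, -365.8, 164.9]
tcp_rot: [0.071, 0.704, -0.071, 0.703]
force: [-0.3, -0.1, -0.1]
finger_gap: 16.5
grasp_force: 59.5
```

>>> {"method": "jog_arm", "body": {
  "commands": [
    {"grip":0,"linear":[-0.02,0,0],"angular":[0,0,0]},
    {"grip":0,"linear":[-0.02,0,0],"angular":[0,0,0]}
  ]
}}

```text
clock: 26.12
tool_pos: [472.4, -365.8, 163.3]
tcp_rot: [0.07, 0.704, -0.071, 0.703]
force: [-0.1, -0.2, 0.1]
finger_gap: 16.1
grasp_force: 59.5
```

>>> {"method": "jog_arm", "body": {
  "commands": [
    {"grip":0,"linear":[-0.015,0,0],"angular":[0,0,0]},
    {"grip":0,"linear":[-0.015,0,0],"angular":[0,0,0]}
  ]
}}

```text
clock: 26.38
tool_pos: [472.5, -365.8, 162.1]
tcp_rot: [0.07, 0.704, -0.071, 0.703]
force: [0.1, 0.2, -0.9]
finger_gap: 16.0
grasp_force: 59.5
```

>>> {"method": "jog_arm", "body": {
  "commands": [
    {"grip":0,"linear":[-0.015,0,0],"angular":[0,0,0]},
    {"grip":0,"linear":[-0.015,0,0],"angular":[0,0,0]}
  ]
}}

```text
clock: 26.62
tool_pos: [472.5, -365.8, 160.9]
tcp_rot: [0.07, 0.704, -0.071, 0.703]
force: [0.6, -0.7, -0.2]
finger_gap: 16.3
grasp_force: 59.5
```

>>> {"method": "jog_arm", "body": {
  "commands": [
    {"grip":0,"linear":[-0.015,0,0],"angular":[0,0,0]},
    {"grip":0,"linear":[-0.015,0,0],"angular":[0,0,0]}
  ]
}}

```text
clock: 26.88
tool_pos: [472.5, -365.7, 159.8]
tcp_rot: [0.07, 0.704, -0.071, 0.703]
force: [0.5, -0.7, -1.1]
finger_gap: 16.4
grasp_force: 59.5
```

>>> {"method": "jog_arm", "body": {
  "commands": [
    {"grip":0,"linear":[-0.015,0,0],"angular":[0,0,0]},
    {"grip":0,"linear":[-0.015,0,0],"angular":[0,0,0]}
  ]
}}

```text
clock: 27.12
tool_pos: [472.5, -365.8, 158.6]
tcp_rot: [0.071, 0.704, -0.071, 0.703]
force: [0.3, 0.4, -1.3]
finger_gap: 16.5
grasp_force: 59.5
```

>>> {"method": "jog_arm", "body": {
  "commands": [
    {"grip":0,"linear":[-0.015,0,0],"angular":[0,0,0]},
    {"grip":0,"linear":[-0.015,0,0],"angular":[0,0,0]}
  ]
}}

```text
clock: 27.38
tool_pos: [472.4, -365.8, 157.6]
tcp_rot: [0.071, 0.704, -0.071, 0.703]
force: [-0.5, -0.0, 3.5]
finger_gap: 16.3
grasp_force: 59.5
```

>>> {"method": "jog_arm", "body": {
  "commands": [
    {"grip":0,"linear":[-0.015,0,0],"angular":[0,0,0]},
    {"grip":0,"linear":[-0.015,0,0],"angular":[0,0,0]}
  ]
}}

```text
clock: 27.62
tool_pos: [472.4, -365.8, 157.3]
tcp_rot: [0.071, 0.703, -0.071, 0.704]
force: [-0.9, -0.3, 11.2]
finger_gap: 16.4
grasp_force: 59.5
```

>>> {"method": "jog_arm", "body": {
  "commands": [
    {"grip":0.45,"linear":[0,0,0],"angular":[0,0,0]},
    {"grip":0.45,"linear":[0,0,0],"angular":[0,0,0]},
    {"grip":0.45,"linear":[0,0,0],"angular":[0,0,0]},
    {"grip":0.45,"linear":[0,0,0],"angular":[0,0,0]}
  ]
}}

```text
clock: 28.12
tool_pos: [472.4, -365.8, 156.1]
tcp_rot: [0.07, 0.704, -0.071, 0.703]
force: [0.0, -0.5, 0.6]
finger_gap: 38.5
grasp_force: 0.0
```

>>> {"method": "jog_arm", "body": {
  "commands": [
    {"grip":0.45,"linear":[0,0,-0.3],"angular":[0,0,0]},
    {"grip":0.45,"linear":[0,0,-0.6],"angular":[0,0,0]},
    {"grip":0.45,"linear":[0,0,-0.9],"angular":[0,0,0]},
    {"grip":0.45,"linear":[0,0,-0.9],"angular":[0,0,0]}
  ]
}}

```text
clock: 28.62
tool_pos: [400.7, -352.1, 156.1]
tcp_rot: [0.071, 0.704, -0.073, 0.703]
force: [-0.8, 0.1, -0.0]
finger_gap: 38.2
grasp_force: 0.0
```

Run:
```python
from workcell import r
import cv2,numpy as np
o=r.get_obs();print(o["clock"],o["tool_pos"],o["force"],o["finger_gap"])
t=r.capture("top")["color"];s=r.capture("scene")["color"][90:180,160:240]
cv2.imwrite("pics/end.png",np.hstack([cv2.resize(t[100:300,100:400],(400,267)),cv2.resize(s,(300,267),interpolation=cv2.INTER_CUBIC)])[:,:,::-1])
```

```text
28.625 [ 400.74316391 -352.11685327  156.06750981] [-0.77534174  0.12640887 -0.02849507] 38.19133896031866
```

View pics/end.png

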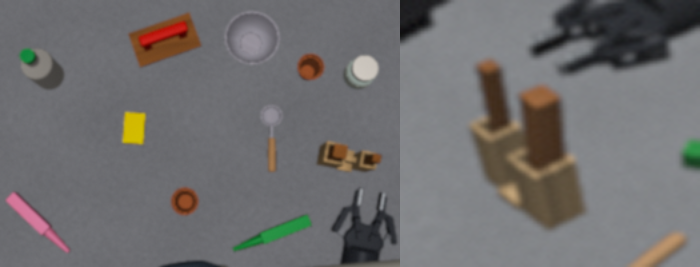

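Both dibbers stand in their tubes, the gripper is clear and the other things are where they were. Handing in.

```bash
python3 -c "
from workcell import r
print(r.finish_job())"
```

```text
the job is handed in; nothing more can be done
None
```

Both dibbers stand point down, the thick one in the wide tube and the slim one in the narrow tube; each point was felt on the floor before release, and the job was handed in at about 29 s of the 64 s limit (no verdict came back).

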